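Close and latch the specimen case

ROBOT

A 6-joint arm with a two-finger parallel gripper is mounted at the origin on the work surface. World frame = base frame: x ahead of the robot, y to its left, z up, the work surface at z = 0. Lengths are in m, angles in rad, forces in N, time in s.
With the tool pointing down it reaches from about 0.25 to 0.725 m from the base axis. Payload 4 kg.
Tool frame: the origin (TCP) lies where the fingers leave the gripper's body, on its centre line; the fingertips stand 73 mm ahead of it and the grasp point (between the pads) lies 54 mm ahead of it (bot.tip_reach is the z of the fingertips in the tool frame, in m); z points along the fingers, x is the direction in which the jaws open and shut, and the axes are right-handed (so a half turn about z gives the same grasp; the last joint's range is limited). The gripper opens to 85 mm and grips with 20 to 120 N. Pads are 22 mm wide; open, the fingers measure 114 mm over their backs; the gripper's body (76 mm by 85 mm) begins 54 mm behind the grasp point. The pads swing forward as they close: fully open they stand 13 mm farther back than shut.
Start: joints at [-1.331, 0.241, 0.005, 1.335, 0, 1.571], TCP at [0.119, -0.486, 0.304] pointing down, gripper open.
Joint ranges: [-2.72, 2.72], [-1.05, 1.87], [-1.09, 1.28], [-1.99, 2.15], [-1.42, 1.44], [-3.14, 3.14]. Speed limits (rad/s): [2.79, 2.79, 3.14, 3.14, 3.14, 3.14].

INTERFACE

Orientations are given as a unit quaternion [x, y, z, w].
In Python, from workcell import bot, vision, job_done gives the robot as it stands.
- The arm moves only by the tool drive_tool, never from a script. Its argument "steps" is one flat list of numbers, 7 for each row, row after row: the shift along the tool's x, y, z in m, then the turn, a rotation vector about the tool's x, y, z in degrees, then the closure, from -1 (fully open) to 1 (shut). A call has 1 to 8 rows; each row shifts and turns the commanded pose from where the row before left it, along the tool's axes as they then stand; what a row does not reach is not made up. A row lasts 1/12 s, in which the tool goes at most 41.7 mm and 7.16 degrees, less where a joint would pass 70% of its speed; a pose out of reach is approached as far as the arm can. A call is refused whole if a number of a shift passes 0.0417 or a number of a turn 7.16, either way. A call with a gripper value outside its range is refused whole. The fingers move at their own pace and stop on an object; the grip force is fixed at half the most. Time passes only in rows, so rows that do not move let the fingers close. It gives the time, the measured TCP pose, the force and the opening at its end, in the units of the state.
- bot.get_obs(): the state, without advancing time (a new reading comes with each control period).
- vision.camera(name): name is "scene" or "top" or "wrist"; returns (picture, depth): 420x560x3 uint8, red, green, blue; 420x560 float32, m along the optical axis (not along the pixel's ray), 0 where there is no reading.
- vision.camera_model(name): a dict with "mtx" (3x3 intrinsics, pixels), "rvec" (rotation vector, rad) and "tvec" (3), from world to camera coordinates, as OpenCV has them. Camera axes: x right, y down, z forward; pixel columns grow to the right and rows downward; lengths in m; the calibration is good to about 2 mm. The wrist camera is an equidistant fisheye: a pixel r from the principal point sees the ray r / f radians off the axis. A picture is of the moment at which its call begins: read the wrist's pose just before it. camera_model takes no time and is no camera call; for the wrist camera it gives the pose at the moment of the call.
- job_done(): hands the job in, once; it reports no verdict.
The state is a dict: "clock": time; "joint_pos": joint angles; "joint_vel": joint speeds; "tau": joint torques, N m; "eef_pos": TCP position; "tool_rot": TCP orientation; "ft_force": force on the tool from outside, world axes, zero at the start; "ft_torque": the same for the moment, N m; "grip_width": finger opening in m.
Only numpy, scipy, OpenCV 4.12 (cv2) and the standard library are available. Lean on these libraries where they do the work, as an engineer would, in place of code of your own. Each camera call takes 0.05 s, during which the arm holds its last target.

TASK

Shut the lid of the specimen case, hook the latch's wire bail down into the keeper on the lid, right to the bottom of its groove, and press the latch lever down until it lies fully home against the case, so that the lid is pulled tight on its seal. Feel your way gently: never load the case or its latch with more than about 25 N, the squeeze of both fingers included. Leave the rack, the bottle and the jar standing where they are, and let go at the end.

Things in the scene. Friction and masses are not known exactly. Their poses are not given: they have to be found in the camera images.
- case: White case, fixed in a rubber tray (200x270x8). Outer size 170 deep (its x) x 240 wide (its y); top 142 above the work surface at lid angle 0. Origin: centre of the underside, on the work surface; z up. The front face with the latch lies 85 mm along its -x; 'outward' below means along its -x. The latch sits mid-width (y = 0) and moves only in the case's x-z plane.
- lid (a joint): Lid angle, rad; positive = front edge raised. Hinged along the case's back (85 mm along +x, 104 above the work surface); starts ajar. Stiff hinge: it stays where left and 1 to 3 N at the front edge closes it. At about 0.036 it meets the springy seal. Latched, it is pulled tight to between 0.021 and -0.018; pushed there by hand it springs back.
- lid_edge (a point): Point on the lid's flat top, mid-width, 30 mm behind the front edge: a good place to push it shut.
- seal_mid (a point): Middle of the black seal strip (7 x 220 x 12) under the lid's front wall. It gives about 5 N per mm; the latch squeezes it 3 to 9 mm, as the keeper happens to be set.
- keeper_mean (a point): Keeper on the lid's front: an upright plate 12 wide (y), its face 5 outward of the lid's wall; at its foot a groove 7.5 wide, 4.5 deep, open at the top, 24 wide (y), behind a lip 3 thick. Point: mean place of the hooked bar's centre, 5 outward of the plate, 2.5 above the groove's floor, 17 below the lid's top. Screws set the true keeper up to 1.5 mm higher or lower: feel for its floor.
- latch_mean (a point): Mean place of the lever's pivot axis (along the case's y): 25 mm outward of the case's front face, 85 above the work surface. The whole latch stands on shims, so the true axis lies up to 6 mm further out or in than this point (height and y are exact): feel for it. The latch: base block on the case, lever on it, wire bail on the lever.
- lever (a joint): Lever angle, rad: 0 = fully home, straight down by the case (stop); pi/2 = straight outward; more = outward and up (stop 2.4). Steel plate 24 wide (y), 63 long from the pivot, outer face 4.5 in front of the line from the pivot, last 16 mm bent slightly outward. Stiff (0.05 N m): stays where left. Hooked, it pulls the lid from 1 to 1.9 on; over centre at 0.2 to 0.5, it still needs a push to its stop.
- bail (a joint): Bail angle on the lever, rad (stop -2.95). Wire loop 36 wide (y) on a pin 14 from the pivot towards the lever's tip; its bar, 5 thick, lies 56 from the pin. Lean from vertical towards the lid = lever + bail + 0.271, negative = outward. Stiff (0.025 N m): it turns along with the lever, so first bring the bar over the lip to the keeper's plate and push it down into the groove; the lever follows at about 3 N.
- rack_mid (a point): Green tube rack, 90 x 130 x 65 tall, loose, a bystander; point half-way up.
- bottle_mid (a point): Amber bottle, 60 across, 130 tall, loose, a bystander; point half-way up.
- jar_mid (a point): White jar, 56 across, 60 tall, loose, a bystander; point half-way up.
- pin_home (a point): Mean place of the bail's pin with the lever home, 14 below latch_mean (same shims). The bail carries a finger tab on its bar: steel plate 14 wide (y), 4 thick, 22 long, its middle 12 from the bar's centre, tilted outward from vertical by 0.3 - (lever + bail) rad. Push it with closed fingers, press on its end, or pinch its 14 mm width.

How it is judged:
By the outcome, as a careful person would: the job done as asked, in the order asked, and still so for the second after the job is handed in, with the robot touching nothing.
It also fails if it takes over 58 s, if anything falls off the work surface, if the arm or the gripper's body presses on something with over 40 N, if the wrist force passes 120 N, or if a joint passes its speed limit or range.

## Working session

There is one attempt and no reset: what is moved stays moved. The work goes in short steps, Python scripts to look and compute and a tool call to move; the robot and the scene stay as the last step left them, time stands still between calls to the robot, and variables do not carry over. Pictures are saved under pics/ and viewed, and the job is handed in when it is done.

Besides the shell and the picture viewer there is one more tool, called after "Emit:" as name(argument=value, ...), one argument or row to a line, values as JSON. drive_tool: Moves the arm, as the interface text tells. Its arguments: {"type":"object","properties":{"steps":{"type":"array"}},"required":["steps"]}

```bash
mkdir -p pics; ls; cat > h.py <<'E'
import numpy as np, cv2
from scipy.spatial.transform import Rotation as R
from workcell import bot, vision, job_done
def shot(name,fn):
    m=vision.camera_model(name); p,d=vision.camera(name)
    cv2.imwrite('pics/'+fn+'.png',p[:,:,::-1]); np.savez('pics/'+fn+'.npz',p=p,d=d,mtx=m['mtx'],rvec=m['rvec'],tvec=m['tvec'],name=name)
    return p,d,m
def world(m,u,v,d,fish=False):
    K=np.array(m['mtx']);Rm=cv2.Rodrigues(np.array(m['rvec'],float))[0];t=np.array(m['tvec'],float).ravel()
    x=(u-K[0,2])/K[0,0];y=(v-K[1,2])/K[1,1]
    if fish:
        r=np.hypot(x,y);s=np.tan(r)/np.maximum(r,1e-9);x=x*s;y=y*s
    c=np.stack([x*d,y*d,d+0*x],-1)
    return (c-t)@Rm
def proj(m,P):
    K=np.array(m['mtx']);Rm=cv2.Rodrigues(np.array(m['rvec'],float))[0];t=np.array(m['tvec'],float).ravel()
    c=np.atleast_2d(P)@Rm.T+t
    return np.stack([K[0,0]*c[:,0]/c[:,2]+K[0,2],K[1,1]*c[:,1]/c[:,2]+K[1,2]],-1)
E
python3 - <<'E'
from h import *
o=bot.get_obs();print(o)
for n in ['scene','top']:
    p,d,m=shot(n,n+'0');print(n,m)
print(bot.get_obs()['clock'],bot.tip_reach)
E
```

```text
pics
{'clock': 0.0, 'joint_pos': array([-1.33100151e+00,  2.41439696e-01,  3.70946828e-03,  1.33523501e+00,
        1.21873514e-05,  1.57082460e+00]), 'joint_vel': array([ 5.35850491e-04,  6.43354477e-05, -1.48668072e-03, -2.81148449e-04,
        9.37647227e-04, -2.76979470e-04]), 'tau': array([-2.71846882e-03, -3.72317147e+01,  2.52408814e+01,  1.69379910e-02,
       -1.23880709e-04,  7.19329023e-06]), 'eef_pos': array([ 0.11863643, -0.48521024,  0.30299385]), 'tool_rot': array([ 7.86598494e-01, -6.17463872e-01, -8.49289377e-04, -6.74382812e-04]), 'ft_force': array([ 0.35600164, -0.441287  ,  0.25018337]), 'ft_torque': array([-0.00519985,  0.03464317,  0.00082311]), 'grip_width': 0.08550317556202518}
scene {'mtx': array([[522.53860204,   0.        , 281.26934398],
       [  0.        , 522.53860204, 210.07712041],
       [  0.        ,   0.        ,   1.        ]]), 'rvec': array([ 1.65547872,  1.69241152, -0.84938882]), 'tvec': array([-0.05972863, -0.24524326,  1.72380424])}
top {'mtx': array([[473.89545798,   0.        , 279.28210245],
       [  0.        , 473.89545798, 212.05186888],
       [  0.        ,   0.        ,   1.        ]]), 'rvec': array([ 2.15994825, -2.12329371,  0.16685136]), 'tvec': array([0.08619975, 0.55267887, 1.14452379])}
0.1 0.0726
```

View pics/scene0.png

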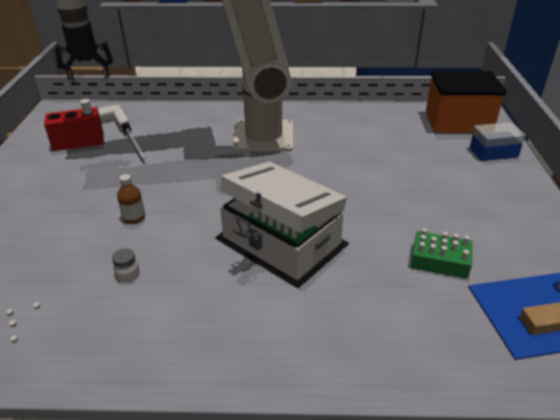

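View pics/top0.png

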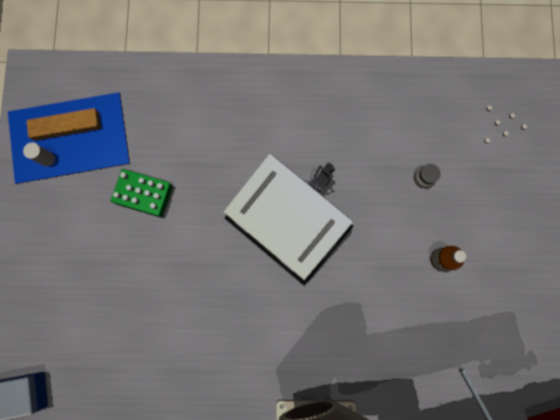

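```bash
python3 - <<'E'
from h import *
for n,(a,b,c,e) in {'scene0':(150,290,200,360),'top0':(145,290,215,365)}.items():
    z=np.load(f'pics/{n}.npz');p=z['p'][a:b,c:e,::-1]
    cv2.imwrite(f'pics/{n}c.png',cv2.resize(p,None,fx=5,fy=4.3 if 0 else 4.2,interpolation=cv2.INTER_CUBIC)[:600,:800])
    d=z['d'];
    print(n,[(u,v,world(z,u,v,d[v,u]).round(3)) for u,v in ([(288,218),(274,165),(240,212),(340,224),(305,270),(315,190),(330,170)] if n[0]=='t' else [(280,190),(255,200),(258,240),(245,235),(300,240)])])
E
```

```text
scene0 [(280, 190, array([0.55 , 0.072, 0.167])), (255, 200, array([0.592, 0.019, 0.168])), (258, 240, array([0.624, 0.024, 0.08 ])), (245, 235, array([ 0.64 , -0.002,  0.108])), (300, 240, array([0.604, 0.119, 0.065]))]
top0 [(288, 218, array([0.52 , 0.076, 0.16 ])), (274, 165, array([0.637, 0.109, 0.179])), (240, 212, array([0.533, 0.185, 0.149])), (340, 224, array([ 0.507, -0.04 ,  0.171])), (305, 270, array([0.405, 0.036, 0.145])), (315, 190, array([0.583, 0.016, 0.168])), (330, 170, array([ 0.633, -0.019,  0.155]))]
```

View pics/scene0c.png

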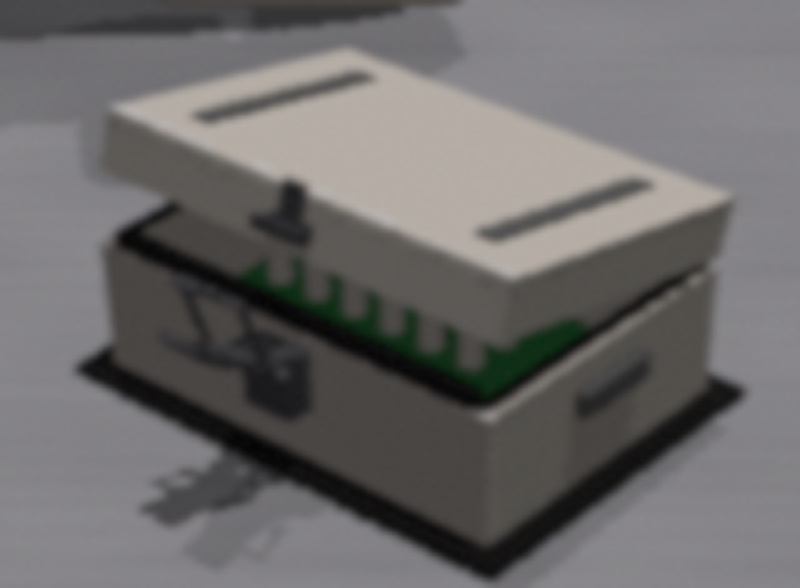

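View pics/top0c.png

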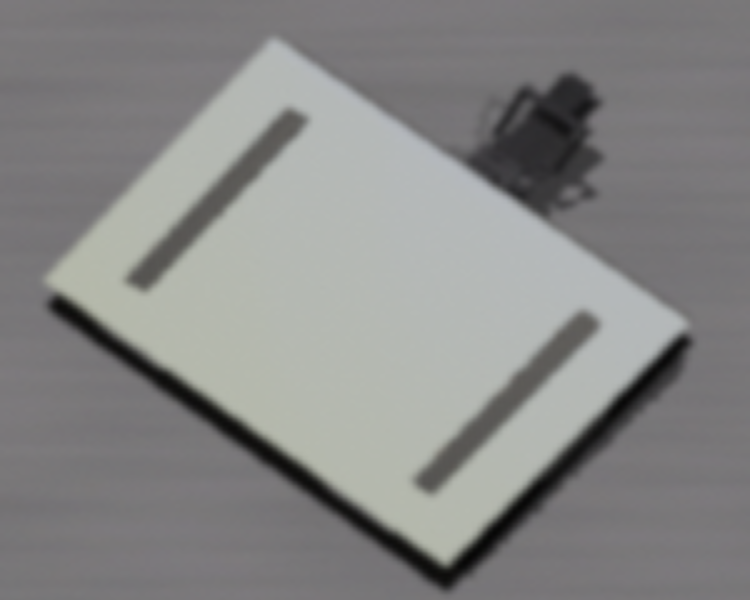

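```bash
cat >> h.py <<'E'
def Rz(a): return R.from_euler('z',a).as_matrix()
def lidpt(q,P):  # P case-frame at angle 0 (mm->m), q=[x,y,yaw,ang]
    P=np.atleast_2d(P)-[.085,0,.104]; a=q[3]
    # raise front (-x) : rotate about +y by a => x'=x c+z s ; z'=-x s+z c
    X=P[:,0]*np.cos(a)+P[:,2]*np.sin(a);Z=-P[:,0]*np.sin(a)+P[:,2]*np.cos(a)
    return np.stack([X,P[:,1],Z],-1)+[.085,0,.104]
def toW(q,P): return np.atleast_2d(P)@Rz(q[2]).T+[q[0],q[1],0]
E
python3 - <<'E'
from h import *
from scipy.optimize import least_squares
zt=np.load('pics/top0.npz');zs=np.load('pics/scene0.npz')
# corner order: (-,-),( -,+),(+,+),(+,-) ; front=-x
C=np.array([[-.085,-.12,.142],[-.085,.12,.142],[.085,.12,.142],[.085,-.12,.142]])
# front faces +x,-y world
t=np.array([[270,153.8],[353,222.4],[305,280.2],[224,212.4]])
s=np.array([[303,216.2],[222.4,175],[270,161.4],[347,198.3]])
def f(q,w=0):
    P=toW(q,lidpt(q,C)); r=np.r_[(proj(zt,P)-t).ravel(),(proj(zs,P)-s).ravel()]
    return r
for y0 in (2.2,-2.5,2.5,-.9):
    o=least_squares(f,[.53,.07,y0,.15]);print(o.x,o.cost)
    if o.cost<100: print(f(o.x).round(1)); q=o.x
# depth check
print('case x,y,yaw deg',q[:2],np.degrees(q[2]),q[3])
E
```

```text
[0.53132199 0.07283886 2.45652698 0.23507664] 9.705305944177585
[-0.8 -0.2 -0.9 -0.6 -1.8 -0.4 -1.2 -0.8 -1.4 -0.3 -1.5 -0.1 -1.1 -0.8
 -0.7 -2.4]
[ 0.53132198  0.07283887 -3.82665833  0.23507661] 9.705305944171698
[-0.8 -0.2 -0.9 -0.6 -1.8 -0.4 -1.2 -0.8 -1.4 -0.3 -1.5 -0.1 -1.1 -0.8
 -0.7 -2.4]
[0.53132198 0.07283887 2.45652698 0.23507659] 9.705305944172258
[-0.8 -0.2 -0.9 -0.6 -1.8 -0.4 -1.2 -0.8 -1.4 -0.3 -1.5 -0.1 -1.1 -0.8
 -0.7 -2.4]
[ 0.53132198  0.07283887 -3.82665833  0.2350766 ] 9.705305944171528
[-0.8 -0.2 -0.9 -0.6 -1.8 -0.4 -1.2 -0.8 -1.4 -0.3 -1.5 -0.1 -1.1 -0.8
 -0.7 -2.4]
case x,y,yaw deg [0.53132198 0.07283887] -219.25137195037416 0.23507660017479481
```

```bash
python3 - <<'E'
from h import *
o=bot.get_obs();m=vision.camera_model('wrist');print(m['mtx'])
Rm=cv2.Rodrigues(m['rvec'])[0];c=-Rm.T@m['tvec'].ravel()
T=R.from_quat(o['tool_rot']).as_matrix()
print('cam pos in tool',T.T@(c-o['eef_pos']));print('cam axes in tool (cols)\n',(T.T@Rm.T).round(3))
# plan goal
q=[.5313,.0728,2.4565,.235]
print('lid_edge now',toW(q,lidpt(q,[-.055,0,.142])),'at .036',toW(q,lidpt([0,0,0,.036],[-.055,0,.142])),'latch',toW(q,[-.11,0,.085]))
E
```

```text
[[325.1922621    0.         277.2583296 ]
 [  0.         325.1922621  215.66307999]
 [  0.           0.           1.        ]]
cam pos in tool [-0.00037645 -0.07602703 -0.0702585 ]
cam axes in tool (cols)
 [[ 1.     0.001  0.   ]
 [-0.001  0.954  0.298]
 [-0.    -0.298  0.954]]
lid_edge now [[0.56405852 0.04603238 0.17355356]] at .036 [[0.57276048 0.03892184 0.14701429]] latch [[0.61647965 0.00319808 0.085     ]]
```

```bash
cat >> h.py <<'E'
import json,os
CQ=[.5313,.0728,2.4565]
def log():
    o=bot.get_obs()
    with open('log.jsonl','a') as f: f.write(json.dumps(dict(j=o['joint_pos'].tolist(),p=o['eef_pos'].tolist(),q=o['tool_rot'].tolist()))+'\n')
    return o
def plan(P,Q,n,start=None,g=-1):
    """straight rows to world TCP P, orientation matrix Q in n rows; prints per-row const twist approx"""
    o=log(); p=np.array(o['eef_pos']);T=R.from_quat(o['tool_rot'])
    if start is not None: p,T=start
    rv=(T.inv()*R.from_matrix(Q)).as_rotvec(); rows=[]
    for i in range(n):
        Ti=T*R.from_rotvec(rv*i/n); s=Ti.inv().apply((np.array(P)-p)/n)
        rows.append(np.r_[s.round(4),np.degrees(rv/n).round(2),g])
    for k in range(0,n,8): print([float(x) for x in np.concatenate(rows[k:k+8])])
    print('max',np.abs(np.array(rows)).max(0))
def Qcase(tx='out',tilt_out=0,tilt_y=0):
    """tool down, tool x = outward ; then tilt body outward (about case y) / toward +y_case"""
    X=Rz(CQ[2])
    out=-X[:,0] if tx=='out' else X[:,0]
    z=np.array([0,0,-1.]);y=np.cross(z,out);Q=np.stack([out,y,z],1)
    # body displaced outward: z gets inward comp. 
    ax_y=X[:,1];ax_x=X[:,0]
    # rotation about y_case by a: up vector -> up*cos + x_case*sin ; body(up) displaced outward => a negative
    Q=R.from_rotvec(-ax_y*np.radians(tilt_out)).as_matrix()@Q
    Q=R.from_rotvec(-ax_x*np.radians(tilt_y)).as_matrix()@Q
    return Q
def tocase(P): return (np.atleast_2d(P)-[CQ[0],CQ[1],0])@Rz(CQ[2])
E
python3 - <<'E'
from h import *
plan([.66,.03,.30],Qcase(),20)
E
```

```text
[-0.0186, -0.0324, 0.0002, -0.0, 0.01, -1.85, -1.0, -0.0175, -0.033, 0.0002, -0.0, 0.01, -1.85, -1.0, -0.0165, -0.0335, 0.0002, -0.0, 0.01, -1.85, -1.0, -0.0154, -0.0341, 0.0002, -0.0, 0.01, -1.85, -1.0, -0.0143, -0.0345, 0.0002, -0.0, 0.01, -1.85, -1.0, -0.0131, -0.035, 0.0002, -0.0, 0.01, -1.85, -1.0, -0.012, -0.0354, 0.0002, -0.0, 0.01, -1.85, -1.0, -0.0109, -0.0358, 0.0002, -0.0, 0.01, -1.85, -1.0]
[-0.0097, -0.0361, 0.0002, -0.0, 0.01, -1.85, -1.0, -0.0085, -0.0364, 0.0002, -0.0, 0.01, -1.85, -1.0, -0.0073, -0.0366, 0.0002, -0.0, 0.01, -1.85, -1.0, -0.0062, -0.0369, 0.0002, -0.0, 0.01, -1.85, -1.0, -0.005, -0.037, 0.0002, -0.0, 0.01, -1.85, -1.0, -0.0038, -0.0372, 0.0002, -0.0, 0.01, -1.85, -1.0, -0.0026, -0.0373, 0.0002, -0.0, 0.01, -1.85, -1.0, -0.0014, -0.0373, 0.0002, -0.0, 0.01, -1.85, -1.0]
[-0.0002, -0.0374, 0.0002, -0.0, 0.01, -1.85, -1.0, 0.001, -0.0374, 0.0002, -0.0, 0.01, -1.85, -1.0, 0.0023, -0.0373, 0.0002, -0.0, 0.01, -1.85, -1.0, 0.0035, -0.0372, 0.0002, -0.0, 0.01, -1.85, -1.0]
max [1.86e-02 3.74e-02 2.00e-04 0.00e+00 1.00e-02 1.85e+00 1.00e+00]
```

Emit:
drive_tool(
  steps=[-0.018,-0.032,0,0,0,-1.85,1,-0.017,-0.033,0,0,0,-1.85,1,-0.016,-0.034,0,0,0,-1.85,1,-0.015,-0.034,0,0,0,-1.85,1,-0.014,-0.035,0,0,0,-1.85,1,-0.013,-0.035,0,0,0,-1.85,1,-0.012,-0.035,0,0,0,-1.85,1,-0.011,-0.036,0,0,0,-1.85,1],
)

```text
clock: 0.77
eef_pos: [0.337, -0.28, 0.3036]
tool_rot: [0.86, -0.51, -0.0, -0.0]
ft_force: [0.1, -0.3, 0.1]
grip_width: -0.0003
```

Emit:
drive_tool(
  steps=[-0.01,-0.036,0,0,0,-1.85,1,-0.008,-0.036,0,0,0,-1.85,1,-0.007,-0.037,0,0,0,-1.85,1,-0.006,-0.037,0,0,0,-1.85,1,-0.005,-0.037,0,0,0,-1.85,1,-0.004,-0.037,0,0,0,-1.85,1,-0.003,-0.037,0,0,0,-1.85,1,-0.001,-0.037,0,0,0,-1.85,1],
)

```text
clock: 1.43
eef_pos: [0.5532, -0.0747, 0.3034]
tool_rot: [0.919, -0.395, -0.001, 0.0]
ft_force: [0.8, -1.4, 0.9]
grip_width: 0.0001
```

Emit:
drive_tool(
  steps=[0,-0.037,0,0,0,-1.85,1,0.001,-0.037,0,0,0,-1.85,1,0.002,-0.037,0,0,0,-1.85,1,0.003,-0.037,0,0,0,-1.85,1,0,0,0,0,0,0,1,0,0,0,0,0,0,1],
)

```text
clock: 1.93
eef_pos: [0.66, 0.0281, 0.3011]
tool_rot: [0.942, -0.335, -0.002, 0.001]
ft_force: [0.2, 0.1, 0.1]
grip_width: -0.0002
```

```bash
python3 - <<'E'
from h import *
o=log();print(o['clock'],o['joint_pos'],o['eef_pos'],o['tool_rot'],o['grip_width'],o['ft_force'])
shot('wrist','w1')
E
```

```text
1.9333 [ 4.25659139e-02  5.81241530e-01  5.10698387e-01  1.50408294e+00
 -1.43620966e-04  2.29565489e+00] [0.65997277 0.02807613 0.30108592] [ 9.42370077e-01 -3.34566832e-01 -1.74874568e-03  7.83451701e-04] -0.00018926273711157535 [0.19600539 0.12032528 0.12178978]
```

View pics/w1.png

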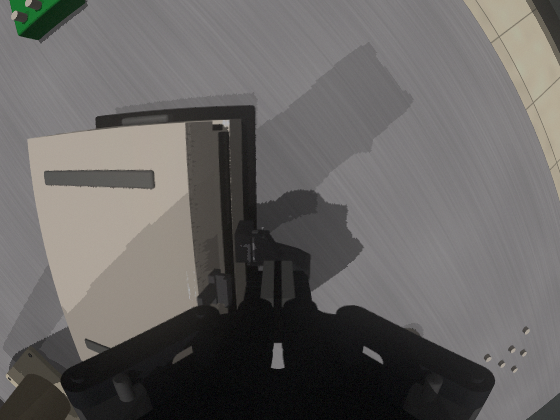

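Emit:
drive_tool(
  steps=[0.004,-0.016,0.015,0,0,0,1,0.004,-0.016,0.015,0,0,0,1,0.004,-0.016,0.015,0,0,0,1,0.004,-0.016,0.015,0,0,0,1,0,0,0,0,0,0,1,0,0,0,0,0,0,1],
)

```text
clock: 2.48
eef_pos: [0.7111, 0.0646, 0.2427]
tool_rot: [0.942, -0.336, -0.002, 0.001]
ft_force: [-0.1, 0.2, 0.3]
grip_width: 0.0001
```

```bash
python3 - <<'E'
from h import *
o=log();print(o['clock'],o['joint_pos'],o['eef_pos'],tocase(o['eef_pos']))
p,d,m=shot('wrist','w2')
cv2.imwrite('pics/w2c.png',cv2.resize(p[100:330,140:360,::-1],None,fx=2.6,fy=2.6,interpolation=cv2.INTER_CUBIC))
E
```

```text
2.4833 [ 9.07009925e-02  7.20482469e-01  6.06898942e-01  1.46070797e+00
 -3.81669443e-04  2.34761801e+00] [0.71114898 0.06459089 0.24269822] [[-0.1444622  -0.10744169  0.24269822]]
```

View pics/w2.png

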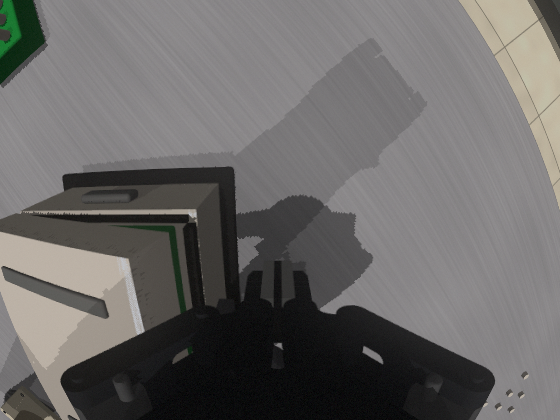

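View pics/w2c.png

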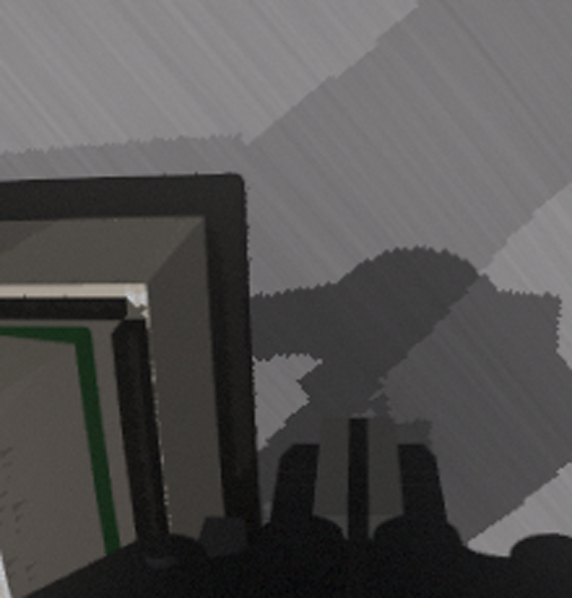

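Emit:
drive_tool(
  steps=[0,0.021,-0.002,0,0,0,1,0,0.021,-0.002,0,0,0,1,0,0.021,-0.002,0,0,0,1,0,0.021,-0.002,0,0,0,1,0,0,0,0,0,0,1,0,0,0,0,0,0,1],
)

```text
clock: 3.03
eef_pos: [0.6584, -0.0015, 0.255]
tool_rot: [0.941, -0.337, 0.002, -0.001]
ft_force: [0.8, -0.1, -0.5]
grip_width: 0.0001
```

```bash
python3 - <<'E'
from h import *
o=log();print(o['clock'],o['joint_pos'],o['eef_pos'],tocase(o['eef_pos']))
p,d,m=shot('wrist','w3')
c=p[150:330,130:360,::-1]
cv2.imwrite('pics/w3c.png',np.clip(cv2.resize(c,None,fx=3.3,fy=3.3,interpolation=cv2.INTER_CUBIC)*2.0,0,255).astype(np.uint8))
E
```

```text
3.0333 [-2.26055918e-03  5.82043991e-01  3.93491812e-01  1.37857442e+00
 -2.08898202e-05  2.25700590e+00] [ 0.65836374 -0.0014931   0.25497123] [[-0.1454017  -0.02286928  0.25497123]]
```

View pics/w3c.png

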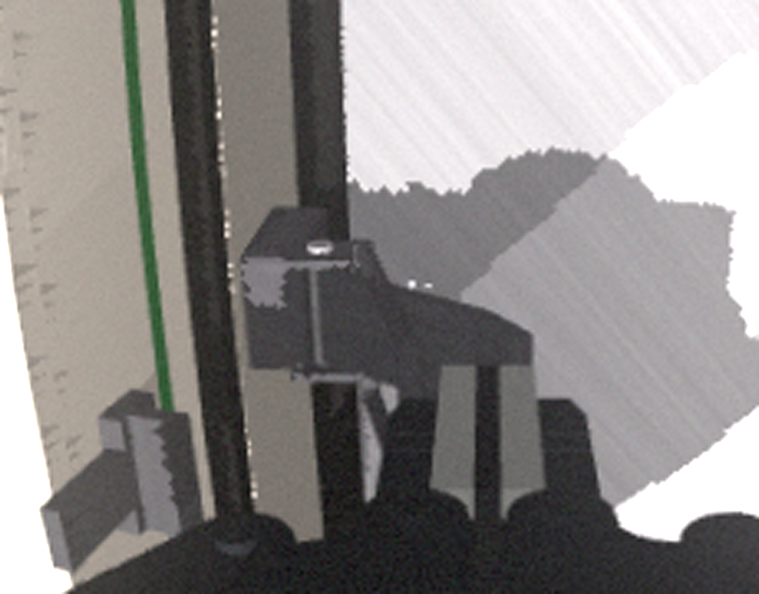

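Emit:
drive_tool(
  steps=[0,0.018,-0.01,0,0,0,1,0,0.018,-0.01,0,0,0,1,0,0.018,-0.01,0,0,0,1,0,0.018,0,0,0,0,1,0,0,0,0,0,0,1,0,0,0,0,0,0,1],
)

```text
clock: 3.58
eef_pos: [0.6137, -0.0553, 0.2828]
tool_rot: [0.942, -0.336, 0.001, -0.0]
ft_force: [1.0, -0.1, -0.1]
grip_width: 0.0
```

```bash
python3 - <<'E'
from h import *
o=log();print(o['clock'],o['joint_pos'],o['eef_pos'],tocase(o['eef_pos']))
p,d,m=shot('wrist','w4')
c=p[100:300,130:360,::-1]
cv2.imwrite('pics/w4c.png',np.clip(cv2.resize(c,None,fx=3,fy=3,interpolation=cv2.INTER_CUBIC)*2.0,0,255).astype(np.uint8))
E
```

```text
3.5833 [-9.00674068e-02  4.83065967e-01  3.02443005e-01  1.38851393e+00
  4.61001781e-04  2.16676768e+00] [ 0.61366964 -0.0553147   0.28281241] [[-0.14484769  0.04708799  0.28281241]]
```

View pics/w4c.png

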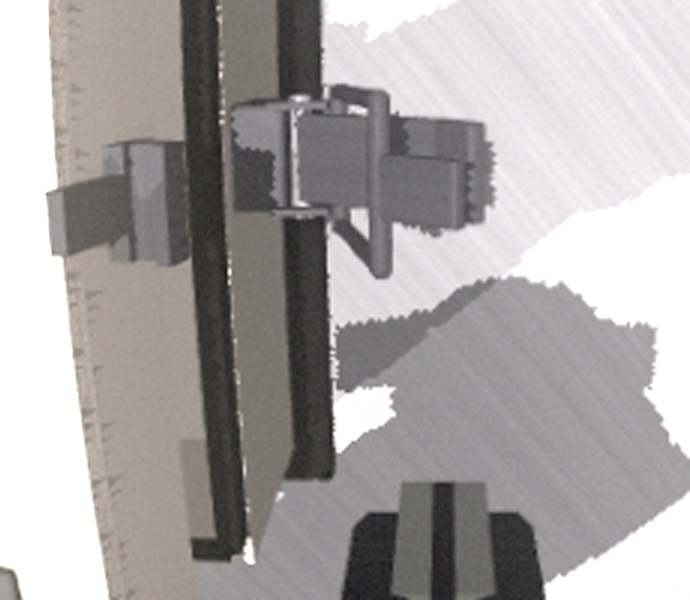

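```bash
python3 - <<'E'
from h import *
z=np.load('pics/w4.npz');d=z['d']
P=world(z,*np.meshgrid(np.arange(560.),np.arange(420.)),d,True)
C=((P-[CQ[0],CQ[1],0])@Rz(CQ[2]))*1000
pts={'bar1':(378,105),'barmid':(380,180),'bar2':(380,260),'tabend':(455,195),'tabmid':(420,185),'levertip':(480,150),'lev root':(320,160),'pivotpin':(297,160),'base':(260,130),'keeperplate':(125,200),'lip':(170,200),'liptop':(150,160),'casefront':(260,400),'caserim':(235,500),'lidedge':(60,100),'edge2':(85,350),'tray':(310,400)}
for k,(u,v) in pts.items():
    u=int(round(u/3+130));v=int(round(v/3+100)); w=C[v-1:v+2,u-1:u+2].reshape(-1,3)
    print(k,u,v,np.median(w,0).round(1))
m=dict(mtx=z['mtx'],rvec=z['rvec'],tvec=z['tvec'])
# table check
print('table',P[140,330],P[250,335])
# profile: points with y in ±17, outward
mask=(d>0)&(np.abs(C[...,1])<25)&(C[...,0]<-86)&(C[...,2]>20)&(np.arange(420)[:,None]<210)
np.save('pics/prof.npy',C[mask])
q=C[mask];im=np.full((560,760,3),255,np.uint8)
for x,y,zz in q:
    u=int((-x-80)*7);v=int(540-(zz-50)*4.5*1.0)
    u=int((-x-80)*7);v=int(550-(zz-80)*7)
    if 0<=u<760 and 0<=v<560: cv2.circle(im,(u,v),2,(0,0,255) if abs(y)<7 else ((0,160,0) if abs(y)<13 else (255,0,0)),-1)
for g in range(80,190,10): cv2.putText(im,str(g),((g-80)*7,555),0,.4,(0,0,0)); cv2.putText(im,str(g),(0,550-(g-80)*7),0,.4,(0,0,0))
cv2.imwrite('pics/prof.png',im)
E
```

```text
bar1 256 135 [-131.5  -18.2  150.1]
barmid 257 160 [-132.    -2.6  151.1]
bar2 257 187 [-131.6   15.   149.9]
tabend 282 165 [-147.4   -1.3  164.1]
tabmid 270 162 [-140.3   -2.3  158.7]
levertip 290 150 [-153.5   -6.6  128.1]
lev root 237 153 [-112.8   -1.2   96.3]
pivotpin 229 153 [-105.5   -0.5   90.2]
base 217 143 [-95.5  -9.1  89.8]
keeperplate 172 167 [-81.6  -1.5 166.3]
lip 187 167 [-91.7  -1.6 169. ]
liptop 180 153 [-88.3 -10.1 170.3]
casefront 217 233 [-87.3  77.3  66.6]
caserim 208 267 [-86.1  92.7 109.9]
lidedge 150 133 [-73.3 -23.2 178.5]
edge2 158 217 [-73.9  26.4 177.5]
tray 233 233 [-94.4  99.1   8.1]
table [ 6.91266343e-01 -5.10100885e-02  2.72322726e-04] [ 6.18521975e-01 -1.58205737e-01  4.32965557e-04]
```

View pics/prof.png

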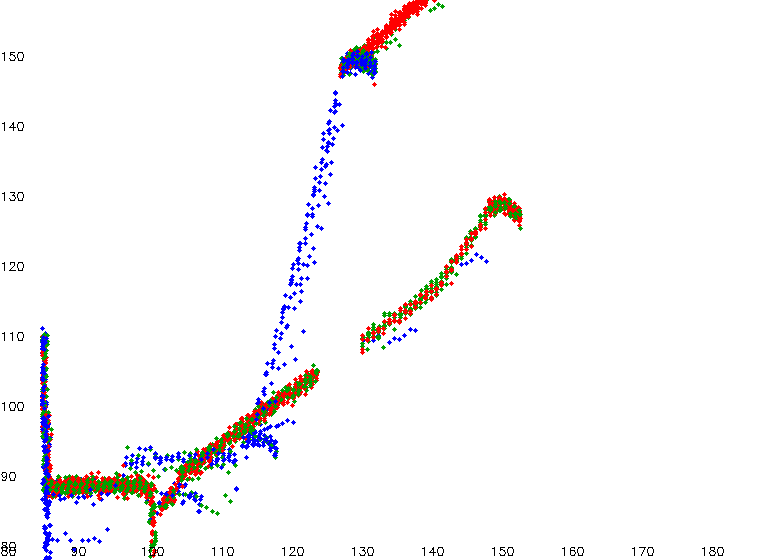

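Emit:
drive_tool(
  steps=[-0.03,-0.0155,0,0,0,0,1,-0.03,-0.0155,0,0,0,0,1,-0.03,-0.016,0.01,0,0,0,1,0,0,0.015,0,0,0,1,0,0,0,0,0,0,1,0,0,0,0,0,0,1],
)

```text
clock: 4.13
eef_pos: [0.5734, 0.0393, 0.256]
tool_rot: [0.942, -0.335, -0.001, 0.001]
ft_force: [0.5, -0.1, -0.3]
grip_width: -0.0
```

```bash
cat >> h.py <<'E'
def st():
    o=log();T=R.from_quat(o['tool_rot']).as_matrix();tip=o['eef_pos']+T[:,2]*bot.tip_reach
    f=o['ft_force']@Rz(CQ[2])
    print('t',round(o['clock'],2),'j',o['joint_pos'].round(3),'tip out,y,z',(tocase(tip)[0]*[-1000,1000,1000]).round(1),'F out,y,z',(f*[-1,1,1]).round(1))
    print('tool in case cols(out,y,z)\n',(np.diag([-1,1,1])@Rz(CQ[2]).T@T).round(3))
E
python3 -c "
from h import *
st()"
python3 - <<'E'
# joint fit of kinematic: pivot etc from profile
import numpy as np
from scipy.optimize import least_squares
q=np.load('pics/prof.npy');x=-q[:,0];z=q[:,2]
s=(x>106)&(x<138)&(abs(q[:,1])<10)&(z<120)&(z>88)
A=np.polyfit(x[s],z[s],1);r=z[s]-np.polyval(A,x[s]);k=abs(r)<1.5;A=np.polyfit(x[s][k],z[s][k],1)
phi=np.arctan(A[0]);n=np.array([-np.sin(phi),np.cos(phi)])
# line: z=A0 x+A1, centreline = face -4.5 n ; at z=85
xp=(85+4.5/np.cos(phi)-A[1])/A[0];th=np.pi/2+phi
print('lever',th,'pivot',xp)
pin=np.array([xp+14*np.cos(phi),85+14*np.sin(phi)]);print('pin',pin)
b=(abs(q[:,1])>8)&(abs(q[:,1])<17)&(z>146)&(z<153)&(x>126)&(x<134);print('bar top pts',np.median(x[b]),z[b].max(),np.percentile(z[b],90))
E
```

```text
t 4.13 j [ 0.069  0.413  0.124  1.283 -0.     2.323] tip out,y,z [ 53.7  -0.6 183.4] F out,y,z [ 0.4 -0.3 -0.3]
tool in case cols(out,y,z)
 [[ 1.     0.002 -0.001]
 [-0.002  1.     0.002]
 [-0.001  0.002 -1.   ]]
lever 2.199851908669195 pivot 105.20926535204755
pin [116.52943501  93.23733931]
bar top pts 131.37653843635601 151.76010856450688 150.67413913093577
```

Emit:
drive_tool(
  steps=[0,0,0.004,0,0,0,1,0,0,0.004,0,0,0,1,0,0,0.004,0,0,0,1,0,0,0.004,0,0,0,1],
)

```text
clock: 4.47
eef_pos: [0.5741, 0.0374, 0.2408]
tool_rot: [0.942, -0.337, 0.0, -0.0]
ft_force: [0.2, 1.1, 0.4]
grip_width: 0.0
```

Emit:
drive_tool(
  steps=[0,0,0.003,0,0,0,1,0,0,0.003,0,0,0,1,0,0,0.003,0,0,0,1,0,0,0.003,0,0,0,1],
)

```text
clock: 4.8
eef_pos: [0.5736, 0.038, 0.2286]
tool_rot: [0.942, -0.336, 0.0, -0.0]
ft_force: [-0.8, -0.4, -0.8]
grip_width: -0.0002
```

Emit:
drive_tool(
  steps=[0,0,0.003,0,0,0,1,0,0,0.003,0,0,0,1,0,0,0.002,0,0,0,1,0,0,0,0,0,0,1],
)

```text
clock: 5.13
eef_pos: [0.5732, 0.0382, 0.2202]
tool_rot: [0.942, -0.336, -0.001, 0.0]
ft_force: [-0.8, 0.1, -0.3]
grip_width: 0.0
```

Emit:
drive_tool(
  steps=[0,0,0.001,0,0,0,1,0,0,0.0005,0,0,0,1,0,0,0,0,0,0,1],
)

```text
clock: 5.38
eef_pos: [0.5736, 0.0382, 0.2196]
tool_rot: [0.942, -0.336, 0.0, -0.0]
ft_force: [-0.6, -0.1, 0.7]
grip_width: 0.0
```

Emit:
drive_tool(
  steps=[0,0,0.001,0,0,0,1,0,0,0.0005,0,0,0,1,0,0,0,0,0,0,1],
)

```text
clock: 5.63
eef_pos: [0.5737, 0.0381, 0.2188]
tool_rot: [0.942, -0.336, 0.001, -0.0]
ft_force: [-1.2, -0.3, 5.1]
grip_width: 0.0002
```

```bash
python3 -c "
from h import *
st()
p,d,m=shot('scene','s5')
cv2.imwrite('pics/s5c.png',cv2.resize(p[150:290,200:360,::-1],None,fx=5,fy=4.2,interpolation=cv2.INTER_CUBIC))"
```

```text
t 5.63 j [ 0.066  0.435  0.057  1.192 -0.     2.322] tip out,y,z [ 54.9   0.  146.2] F out,y,z [-0.7  1.   5.1]
tool in case cols(out,y,z)
 [[ 1.    -0.     0.001]
 [ 0.     1.    -0.001]
 [ 0.001 -0.001 -1.   ]]
```

View pics/s5c.png

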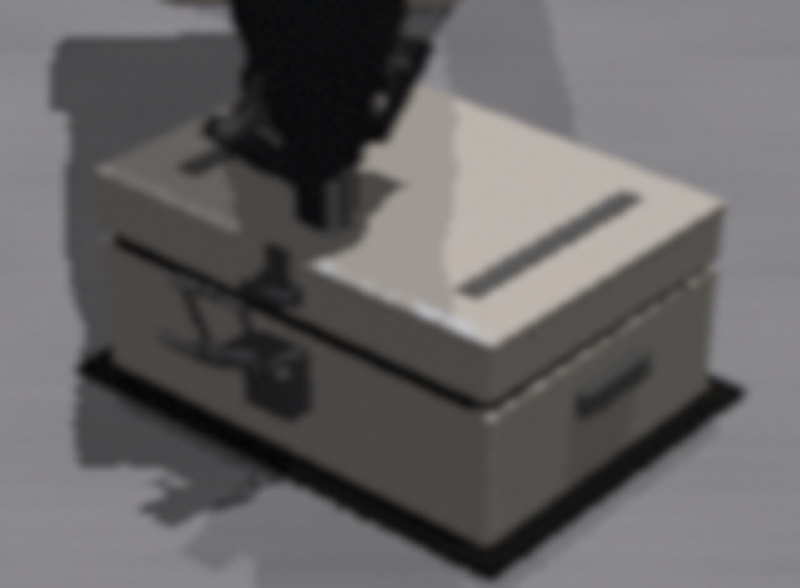

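Emit:
drive_tool(
  steps=[0,0,-0.02,0,0,0,1,0,0,-0.024,0,0,0,1,0.03,0,0,0,0,0,1,0.03,0,0,0,0,0,1,0.031,0,0,0,0,0,1,0.031,0,0,0,0,0,1,0,0,0.01,0,0,0,1,0,0,0,0,0,0,1],
)

```text
clock: 6.35
eef_pos: [0.6681, -0.0403, 0.2484]
tool_rot: [0.942, -0.337, -0.002, 0.0]
ft_force: [-0.5, 0.6, -1.3]
grip_width: -0.0002
```

```bash
python3 -c "
from h import *
st()
p,d,m=shot('wrist','w6')
c=p[100:330,100:360,::-1]
cv2.imwrite('pics/w6c.png',np.clip(cv2.resize(c,None,fx=2.6,fy=2.6,interpolation=cv2.INTER_CUBIC)*2.0,0,255).astype(np.uint8))
"
```

```text
t 6.35 j [-0.06   0.614  0.432  1.393  0.     2.198] tip out,y,z [177.2   1.1 175.8] F out,y,z [-0.7 -0.1 -1.3]
tool in case cols(out,y,z)
 [[ 1.    -0.002 -0.004]
 [ 0.002  1.     0.002]
 [-0.004  0.002 -1.   ]]
```

View pics/w6c.png

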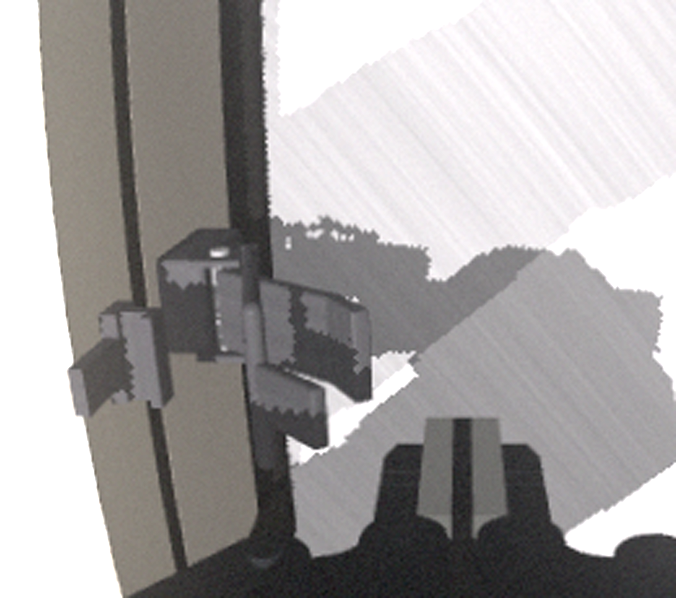

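```bash
cat >> h.py <<'E'
def prof(fn,out,ymax=25,vmax=330,x0=75,z0=75,s=7):
    z=np.load(f'pics/{fn}.npz');d=z['d']
    P=world(z,*np.meshgrid(np.arange(560.),np.arange(420.)),d,True)
    C=((P-[CQ[0],CQ[1],0])@Rz(CQ[2]))*1000
    mask=(d>0)&(np.abs(C[...,1])<ymax)&(C[...,0]<-x0+5)&(C[...,2]>20)&(np.arange(420)[:,None]<vmax)
    q=C[mask];im=np.full((580,780,3),255,np.uint8)
    for x,y,zz in q:
        u=int((-x-x0)*s);v=int(570-(zz-z0)*s)
        if 0<=u<780 and 0<=v<580: cv2.circle(im,(u,v),1,(0,0,255) if abs(y)<7 else ((0,160,0) if abs(y)<13 else (255,0,0)),-1)
    for g in range(0,190,10): cv2.putText(im,str(g),(int((g-x0)*s),575),0,.4,(0,0,0)); cv2.putText(im,str(g),(0,int(570-(g-z0)*s)),0,.4,(0,0,0))
    cv2.imwrite(f'pics/{out}.png',im)
    return C,q
E
python3 - <<'E'
from h import *
C,q=prof('w6','p6')
# lid top
m=(C[...,0]>-70)&(C[...,0]<40)&(C[...,2]>125)&(abs(C[...,1])<110)
a=C[m];
if len(a)>50:
    A=np.polyfit(a[:,0],a[:,2],1);print('lid slope',A,len(a))
E
```

```text
lid slope [-3.20537266e-02  1.45204341e+02] 26900
```

View pics/p6.png

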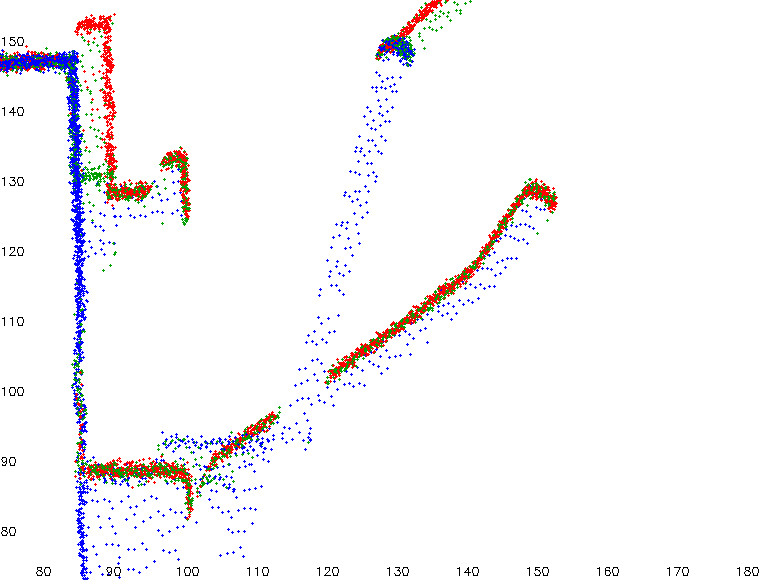

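```bash
python3 - <<'E'
from h import *
z=np.load('pics/w6.npz');d=z['d'];o=bot.get_obs()
P=world(z,*np.meshgrid(np.arange(560.),np.arange(420.)),d,True)
T=R.from_quat(o['tool_rot']).as_matrix()
L=(P-o['eef_pos'])@T*1000
for v in range(256,300,4):
    print(v,[tuple(L[v,u].round(0).astype(int)) for u in range(244,314,6)])
E
```

```text
256 [(np.int64(-35), np.int64(69), np.int64(249)), (np.int64(-28), np.int64(69), np.int64(250)), (np.int64(-22), np.int64(69), np.int64(250)), (np.int64(-15), np.int64(69), np.int64(249)), (np.int64(-9), np.int64(69), np.int64(249)), (np.int64(-3), np.int64(69), np.int64(249)), (np.int64(4), np.int64(69), np.int64(249)), (np.int64(10), np.int64(69), np.int64(249)), (np.int64(17), np.int64(69), np.int64(250)), (np.int64(23), np.int64(69), np.int64(249)), (np.int64(30), np.int64(69), np.int64(249)), (np.int64(36), np.int64(69), np.int64(249))]
260 [(np.int64(-35), np.int64(74), np.int64(250)), (np.int64(-29), np.int64(74), np.int64(250)), (np.int64(-22), np.int64(74), np.int64(249)), (np.int64(-16), np.int64(74), np.int64(250)), (np.int64(-9), np.int64(74), np.int64(250)), (np.int64(-3), np.int64(74), np.int64(250)), (np.int64(4), np.int64(74), np.int64(250)), (np.int64(10), np.int64(74), np.int64(251)), (np.int64(17), np.int64(74), np.int64(250)), (np.int64(23), np.int64(73), np.int64(248)), (np.int64(30), np.int64(73), np.int64(248)), (np.int64(36), np.int64(73), np.int64(248))]
264 
[... 4165 characters left out ...]
, np.int64(-10), np.int64(41)), (np.int64(9), np.int64(-7), np.int64(47)), (np.int64(12), np.int64(-6), np.int64(48)), (np.int64(14), np.int64(-7), np.int64(47))]
296 [(np.int64(-37), np.int64(120), np.int64(250)), (np.int64(-10), np.int64(-7), np.int64(43)), (np.int64(-8), np.int64(-7), np.int64(44)), (np.int64(-5), np.int64(-11), np.int64(37)), (np.int64(-3), np.int64(-11), np.int64(37)), (np.int64(0), np.int64(-11), np.int64(37)), (np.int64(2), np.int64(-11), np.int64(37)), (np.int64(4), np.int64(-11), np.int64(37)), (np.int64(6), np.int64(-11), np.int64(37)), (np.int64(9), np.int64(-7), np.int64(44)), (np.int64(12), np.int64(-7), np.int64(43)), (np.int64(14), np.int64(-6), np.int64(44))]
```

Emit:
drive_tool(
  steps=[0,-0.001,0.011,0,0,0,1,0,0,0.011,0,0,0,1,-0.008,0,0,0,0,0,1,-0.007,0,0,0,0,0,1,-0.007,0,0,0,0,0,1,-0.007,0,0,0,0,0,1,-0.007,0,0,0,0,0,1,-0.006,0,0,0,0,0,1],
)

```text
clock: 7.07
eef_pos: [0.6362, -0.0115, 0.2334]
tool_rot: [0.942, -0.336, 0.003, -0.0]
ft_force: [-0.8, -2.9, 6.6]
grip_width: -0.0
```

Emit:
drive_tool(
  steps=[-0.006,0,0,0,0,0,1,-0.006,0,0,0,0,0,1,-0.004,0,0,0,0,0,1,-0.003,0,0,0,0,0,1,0,0,0,0,0,0,1],
)

```text
clock: 7.48
eef_pos: [0.6208, 0.0011, 0.231]
tool_rot: [0.942, -0.336, 0.0, -0.0]
ft_force: [-2.0, -1.1, 5.0]
grip_width: -0.0001
```

```bash
python3 -c "
from h import *
st()
p,d,m=shot('wrist','w7')
c=p[100:330,100:360,::-1]
cv2.imwrite('pics/w7c.png',np.clip(cv2.resize(c,None,fx=2.6,fy=2.6,interpolation=cv2.INTER_CUBIC)*2.0,0,255).astype(np.uint8))
prof('w7','p7')
"
```

```text
t 7.48 j [2.000e-03 5.170e-01 2.220e-01 1.275e+00 0.000e+00 2.257e+00] tip out,y,z [114.8  -1.1 158.4] F out,y,z [-0.8  2.1  5. ]
tool in case cols(out,y,z)
 [[ 1.     0.001  0.001]
 [-0.001  1.    -0.001]
 [ 0.001 -0.001 -1.   ]]
```

View pics/w7c.png

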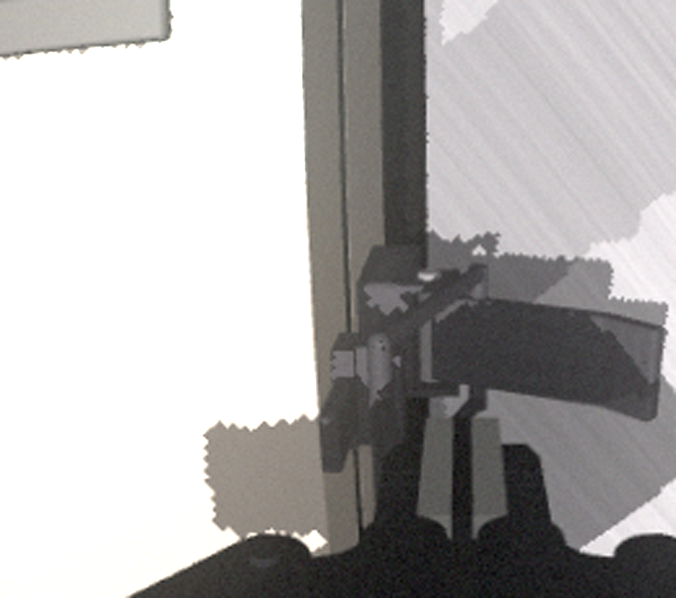

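View pics/p7.png

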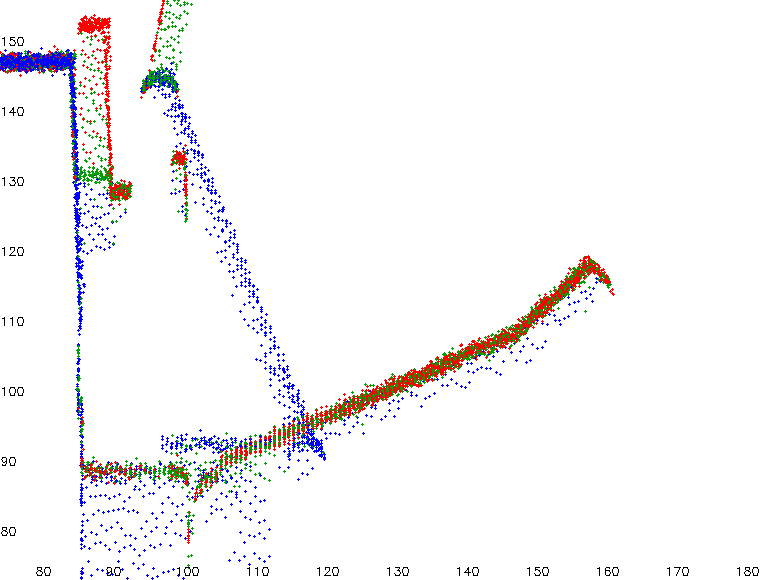

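Emit:
drive_tool(
  steps=[-0.002,0.001,0,0,0,0,1,-0.002,0,0,0,0,0,1,0,0,0,0,0,0,1],
)

```text
clock: 7.78
eef_pos: [0.6178, 0.0026, 0.2297]
tool_rot: [0.942, -0.336, -0.0, -0.001]
ft_force: [-0.5, 1.1, 3.7]
grip_width: 0.0
```

```bash
python3 -c "
from h import *
st()
shot('wrist','w8')
C,q=prof('w8','p8',z0=90)
s=(abs(q[:,1])<13)&(q[:,2]>146)&(q[:,0]<-91)&(q[:,0]>-130)
print(q[s][q[s][:,2].argsort()][::12].round(1)[-25:])
"
```

```text
t 7.78 j [4.000e-03 5.120e-01 2.100e-01 1.269e+00 1.000e-03 2.260e+00] tip out,y,z [111.3  -0.4 157.1] F out,y,z [-1.1 -0.6  3.7]
tool in case cols(out,y,z)
 [[ 1.     0.    -0.001]
 [-0.     1.    -0.001]
 [-0.001 -0.001 -1.   ]]
[[-124.5  -12.3  213.7]
 [-122.9  -12.5  213.8]
 [-124.2  -12.1  213.9]
 [-107.9  -11.9  213.9]
 [-119.3  -12.3  214. ]
 [-106.3  -12.8  214.1]
 [-101.4  -12.4  214.2]
 [-123.5  -12.   214.3]
 [ -95.9  -12.4  214.4]
 [-115.7  -12.3  214.5]
 [-100.2  -12.3  214.6]
 [-126.1  -12.6  214.7]
 [-104.4  -12.5  214.8]
 [-120.8  -12.1  214.9]
 [-118.9  -11.8  215. ]
 [-117.6  -11.9  215.1]
 [-122.8  -12.3  215.2]
 [-101.5  -12.4  215.3]
 [-105.4  -12.1  215.4]
 [-124.3  -12.4  215.4]
 [-106.4  -12.7  215.5]
 [ -97.   -12.9  215.6]
 [-124.   -12.7  215.8]
 [-121.4  -12.9  216. ]
 [-123.   -12.6  216.2]]
```

View pics/p8.png

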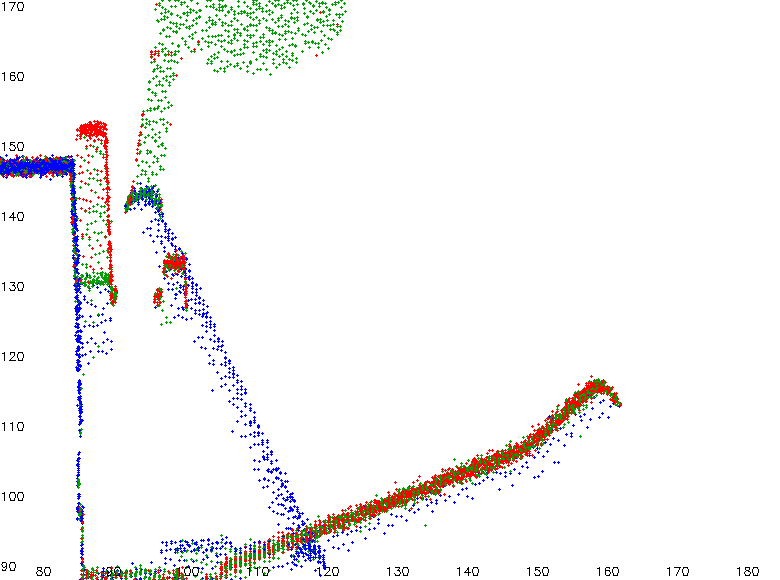

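Emit:
drive_tool(
  steps=[-0.0015,0.0005,0,0,0,0,1,0,0,0.002,0,0,0,1,0,0,0.002,0,0,0,1,0,0,0,0,0,0,1],
)

```text
clock: 8.17
eef_pos: [0.6161, 0.0028, 0.2255]
tool_rot: [0.942, -0.336, -0.0, -0.0]
ft_force: [-0.1, 2.1, 3.7]
grip_width: 0.0002
```

```bash
python3 -c "
from h import *
st()
shot('wrist','w9')
C,q=prof('w9','p9',z0=90)
"
```

```text
t 8.17 j [0.004 0.512 0.198 1.258 0.    2.26 ] tip out,y,z [110.    0.5 152.9] F out,y,z [-1.4 -1.5  3.7]
tool in case cols(out,y,z)
 [[ 1.    -0.    -0.001]
 [ 0.     1.    -0.   ]
 [-0.001 -0.    -1.   ]]
```

View pics/p9.png

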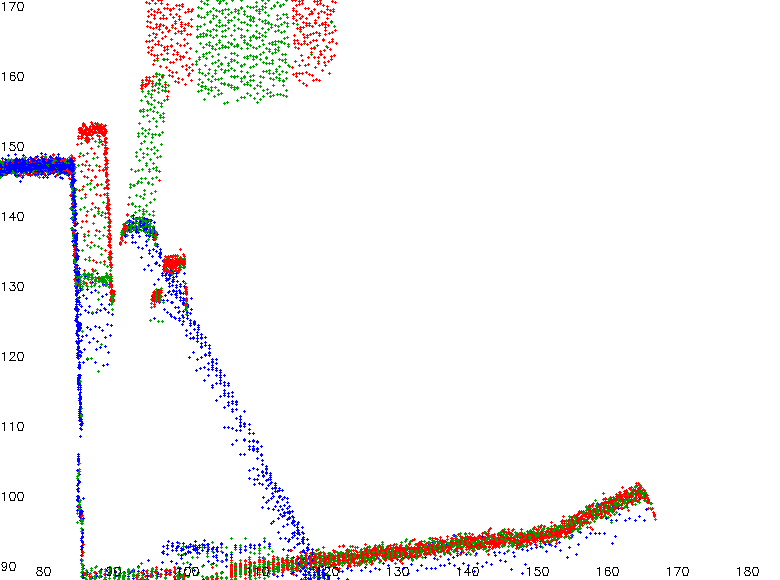

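Emit:
drive_tool(
  steps=[-0.0005,0,0.0015,0,0,0,1,0,0,0.0015,0,0,0,1,0,0,0.001,0,0,0,1,0,0,0,0,0,0,1],
)

```text
clock: 8.55
eef_pos: [0.6158, 0.0031, 0.2217]
tool_rot: [0.942, -0.336, -0.0, -0.0]
ft_force: [0.3, 1.3, 4.4]
grip_width: -0.0001
```

Emit:
drive_tool(
  steps=[0,0,0.001,0,0,0,1,0,0,0.0005,0,0,0,1,0,0,0,0,0,0,1],
)

```text
clock: 8.8
eef_pos: [0.6158, 0.003, 0.2203]
tool_rot: [0.942, -0.336, -0.0, -0.0]
ft_force: [0.9, 2.0, 4.2]
grip_width: 0.0002
```

```bash
python3 -c "
from h import *
st()
shot('wrist','w10')
C,q=prof('w10','p10',z0=90)
"
```

```text
t 8.8 j [0.005 0.514 0.188 1.245 0.    2.261] tip out,y,z [109.6   0.5 147.7] F out,y,z [-0.6 -2.1  4.2]
tool in case cols(out,y,z)
 [[ 1. -0. -0.]
 [ 0.  1. -0.]
 [-0. -0. -1.]]
```

View pics/p10.png

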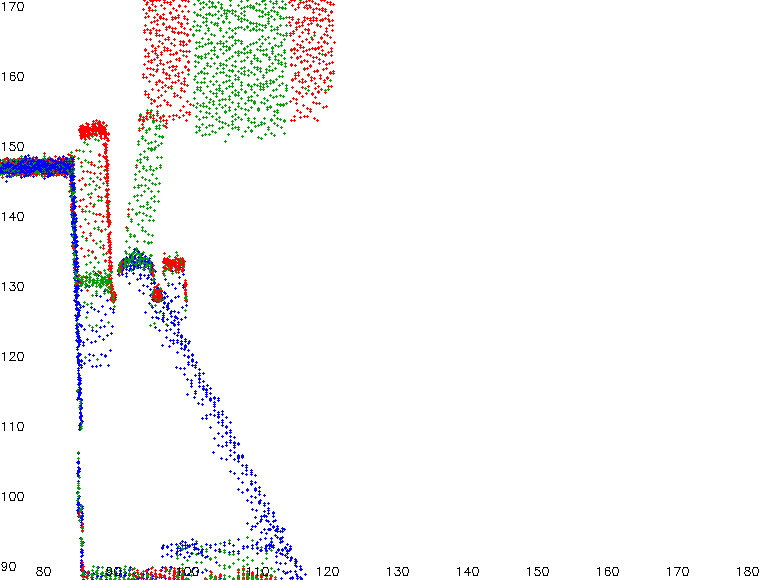

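Emit:
drive_tool(
  steps=[0,0,0.001,0,0,0,1,0,0,0.0005,0,0,0,1,0,0,0,0,0,0,1],
)

```text
clock: 9.1
eef_pos: [0.6161, 0.0029, 0.2196]
tool_rot: [0.942, -0.336, 0.001, -0.0]
ft_force: [-0.8, 0.2, 6.3]
grip_width: 0.0001
```

Emit:
drive_tool(
  steps=[0,0,0.001,0,0,0,1,0,0,0.0005,0,0,0,1,0,0,0,0,0,0,1],
)

```text
clock: 9.35
eef_pos: [0.6163, 0.0028, 0.2188]
tool_rot: [0.942, -0.336, 0.001, -0.0]
ft_force: [-0.6, 0.6, 9.7]
grip_width: -0.0002
```

```bash
python3 -c "
from h import *
st()
shot('wrist','w11')
C,q=prof('w11','p11',z0=80)
"
```

```text
t 9.35 j [ 0.005  0.514  0.185  1.239 -0.     2.261] tip out,y,z [110.3   0.4 146.2] F out,y,z [-0.8 -0.1  9.7]
tool in case cols(out,y,z)
 [[ 1.    -0.     0.002]
 [ 0.     1.    -0.001]
 [ 0.002 -0.001 -1.   ]]
```

View pics/p11.png

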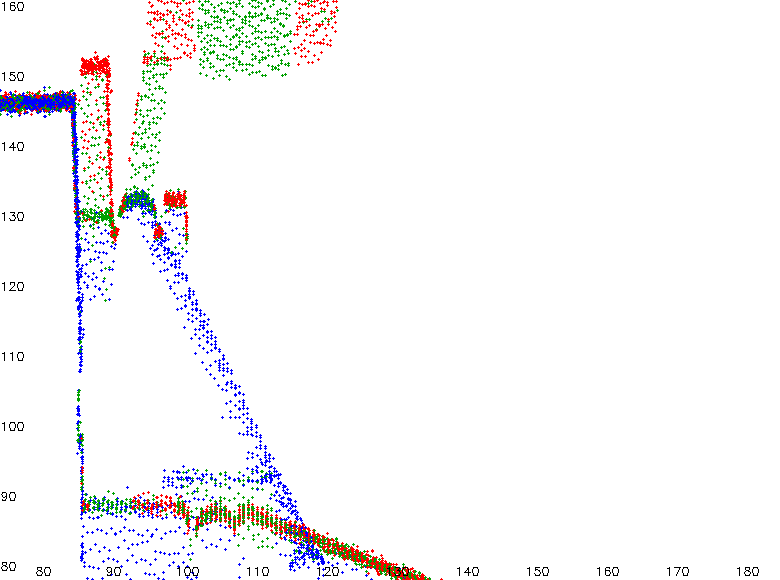

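```bash
cat >> h.py <<'E'
def c2w(o,y,z): return toW(CQ,[[-o/1000,y/1000,z/1000]])[0]
def tiprows(o,y,z,tilt,n,ty=0,start=None):
    Q=Qcase('out',tilt,ty); P=c2w(o,y,z)-Q[:,2]*bot.tip_reach
    plan(P,Q,n,start,g=1); return P,R.from_matrix(Q)
E
python3 - <<'E'
from h import *
o=bot.get_obs();T=R.from_quat(o['tool_rot']);p=o['eef_pos']+[0,0,.04]
tiprows(175,0,110,45,8,start=(p,T))
E
```

```text
[0.0145, -0.0, 0.0122, -0.01, -5.64, 0.0, 1.0, 0.0156, -0.0, 0.0107, -0.01, -5.64, 0.0, 1.0, 0.0166, -0.0001, 0.0091, -0.01, -5.64, 0.0, 1.0, 0.0174, -0.0001, 0.0075, -0.01, -5.64, 0.0, 1.0, 0.0181, -0.0001, 0.0057, -0.01, -5.64, 0.0, 1.0, 0.0186, -0.0001, 0.0039, -0.01, -5.64, 0.0, 1.0, 0.0189, -0.0001, 0.0021, -0.01, -5.64, 0.0, 1.0, 0.019, -0.0001, 0.0002, -0.01, -5.64, 0.0, 1.0]
max [1.90e-02 1.00e-04 1.22e-02 1.00e-02 5.64e+00 0.00e+00 1.00e+00]
```

Emit:
drive_tool(
  steps=[0,0,-0.015,0,0,0,1,0,0,-0.025,0,0,0,1,0.0145,0,0.012,0,-5.64,0,1,0.0155,0,0.0105,0,-5.64,0,1,0.0165,0,0.009,0,-5.64,0,1,0.0175,0,0.0075,0,-5.64,0,1,0.018,0,0.0055,0,-5.64,0,1,0.0185,0,0.004,0,-5.64,0,1],
)

```text
clock: 10.07
eef_pos: [0.6799, -0.0507, 0.1867]
tool_rot: [0.905, -0.324, -0.261, -0.091]
ft_force: [1.8, 0.4, 0.7]
grip_width: 0.0001
```

Emit:
drive_tool(
  steps=[0.019,0,0.002,0,-5.64,0,1,0.019,0,0,0,-5.64,0,1,0,0,0,0,0,0,1,0,0,0,0,0,0,1],
)

```text
clock: 10.4
eef_pos: [0.6883, -0.0533, 0.1161]
tool_rot: [0.887, -0.325, -0.304, -0.126]
ft_force: [-0.2, -0.1, 1.2]
grip_width: 0.0001
```

```bash
python3 -c "
from h import *
st()
p,d,m=shot('wrist','w12')
C,q=prof('w12','p12',z0=50,x0=75,vmax=420)
cv2.imwrite('pics/w12b.png',np.clip(p[:,:,::-1]*1.8,0,255).astype(np.uint8))
"
```

```text
t 10.4 j [-0.187  1.287  1.271  2.149  0.334  1.983] tip out,y,z [156.3  -4.3  59.3] F out,y,z [-0.1  0.2  1.2]
tool in case cols(out,y,z)
 [[ 0.783 -0.026 -0.621]
 [ 0.005  0.999 -0.036]
 [-0.622 -0.025 -0.783]]
```

View pics/p12.png

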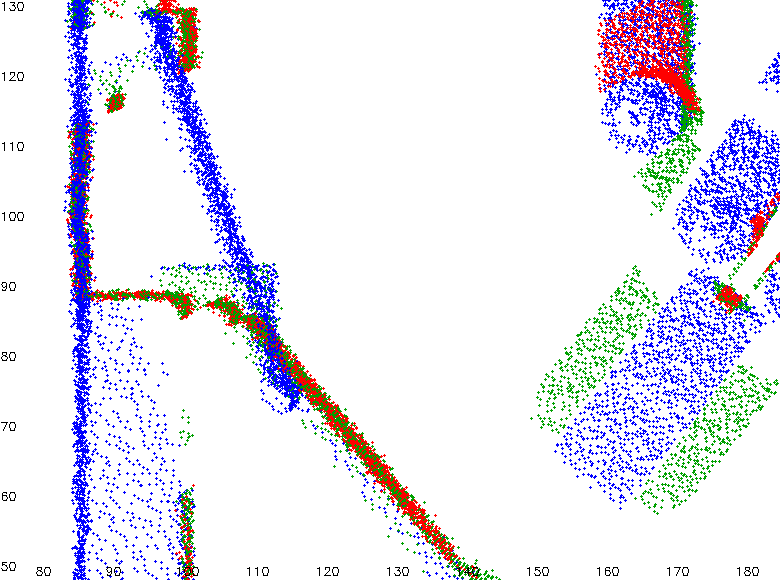

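View pics/w12b.png

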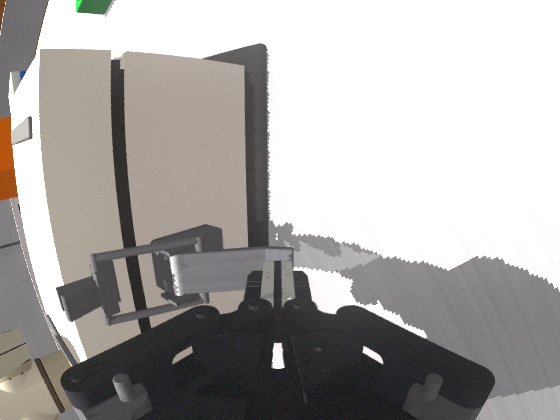

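```bash
python3 - <<'E'
from h import *
print((np.diag([-1,1,1])@Rz(CQ[2]).T@Qcase('out',25,25)).round(3))
P,_=tiprows(165,0,75,25,8,ty=25)
print(P)
E
```

```text
[[ 0.906 -0.    -0.423]
 [-0.179  0.906 -0.383]
 [-0.383 -0.423 -0.821]]
[-0.0016, 0.0039, -0.0008, 2.39, 1.55, -1.67, 1.0, -0.0017, 0.0038, -0.001, 2.39, 1.55, -1.67, 1.0, -0.0017, 0.0037, -0.0012, 2.39, 1.55, -1.67, 1.0, -0.0018, 0.0036, -0.0014, 2.39, 1.55, -1.67, 1.0, -0.0019, 0.0035, -0.0016, 2.39, 1.55, -1.67, 1.0, -0.0019, 0.0033, -0.0018, 2.39, 1.55, -1.67, 1.0, -0.002, 0.0032, -0.002, 2.39, 1.55, -1.67, 1.0, -0.002, 0.0031, -0.0022, 2.39, 1.55, -1.67, 1.0]
max [2.00e-03 3.90e-03 2.20e-03 2.39e+00 1.55e+00 1.67e+00 1.00e+00]
[ 0.66523347 -0.07254978  0.13463319]
```

Emit:
drive_tool(
  steps=[-0.0015,0.004,-0.003,2.4,1.55,-1.67,1,-0.0015,0.004,-0.003,2.4,1.55,-1.67,1,-0.0015,0.004,-0.002,2.4,1.55,-1.67,1],
)

```text
clock: 10.7
eef_pos: [0.6859, -0.0624, 0.1397]
tool_rot: [0.906, -0.306, -0.228, -0.184]
ft_force: [0.2, -0.8, 0.8]
grip_width: 0.0003
```

```bash
python3 - <<'E'
from h import *
st()
tiprows(165,0,75,25,6,ty=25)
E
```

```text
t 10.7 j [-0.223  1.063  0.894  1.848  0.405  1.905] tip out,y,z [166.7  -5.9  79.5] F out,y,z [0.7 0.5 0.8]
tool in case cols(out,y,z)
 [[ 0.847 -0.022 -0.531]
 [-0.085  0.981 -0.175]
 [-0.525 -0.194 -0.829]]
[-0.0012, 0.0036, 0.0009, 1.93, 1.15, -1.28, 1.0, -0.0013, 0.0036, 0.0008, 1.93, 1.15, -1.28, 1.0, -0.0014, 0.0036, 0.0006, 1.93, 1.15, -1.28, 1.0, -0.0015, 0.0036, 0.0005, 1.93, 1.15, -1.28, 1.0, -0.0016, 0.0036, 0.0003, 1.93, 1.15, -1.28, 1.0, -0.0017, 0.0036, 0.0002, 1.93, 1.15, -1.28, 1.0]
max [1.70e-03 3.60e-03 9.00e-04 1.93e+00 1.15e+00 1.28e+00 1.00e+00]
```

Off the limits now. Continue to the new tilt.

Emit:
drive_tool(
  steps=[-0.001,0.0036,0.001,1.9,1.15,-1.3,1,-0.0013,0.0036,0.001,1.9,1.15,-1.3,1,-0.0014,0.0036,0.0006,1.9,1.15,-1.3,1,-0.0015,0.0036,0.0005,1.9,1.15,-1.3,1,-0.0016,0.0036,0.0003,1.9,1.15,-1.3,1,-0.0017,0.0036,0,1.9,1.15,-1.3,1,0,0,0,0,0,0,1,0,0,0,0,0,0,1],
)

```text
clock: 11.37
eef_pos: [0.6646, -0.0734, 0.1343]
tool_rot: [0.914, -0.277, -0.131, -0.268]
ft_force: [0.1, 0.6, 0.3]
grip_width: -0.0004
```

```bash
python3 - <<'E'
from h import *
st()
p,d,m=shot('wrist','w13')
C,q=prof('w13','p13',z0=20,x0=75,vmax=420,s=5)
cv2.imwrite('pics/w13b.png',np.clip(p[:,:,::-1]*1.8,0,255).astype(np.uint8))
E
```

```text
t 11.37 j [-0.288  0.871  0.493  1.484  0.538  1.79 ] tip out,y,z [164.8   1.5  74.5] F out,y,z [-0.3 -0.5  0.3]
tool in case cols(out,y,z)
 [[ 0.905 -0.    -0.426]
 [-0.177  0.909 -0.377]
 [-0.387 -0.417 -0.823]]
```

View pics/p13.png

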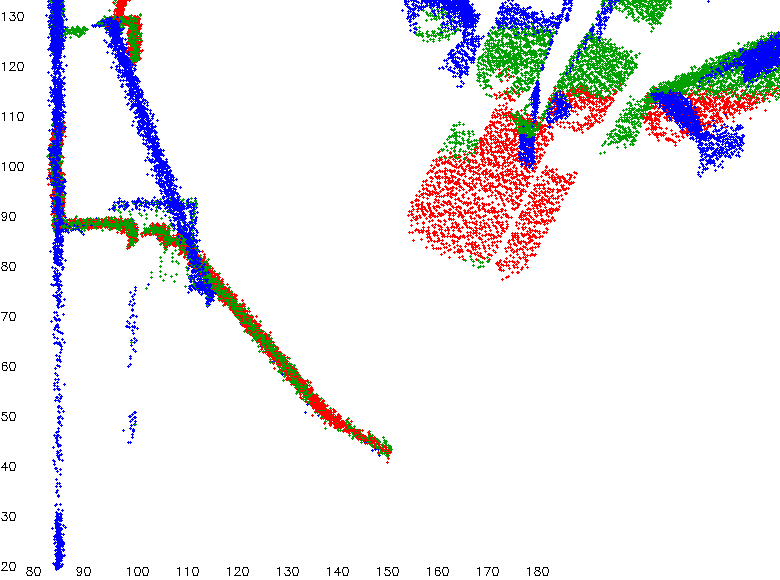

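View pics/w13b.png

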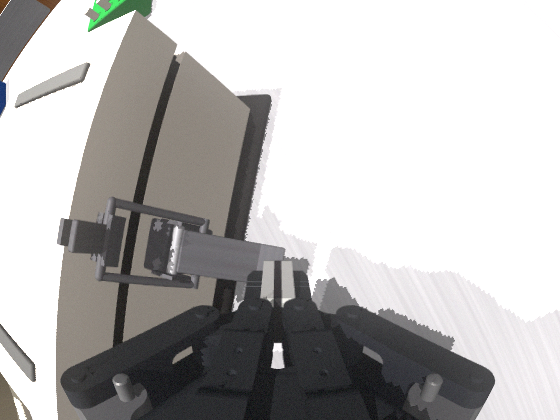

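```bash
python3 - <<'E'
from h import *
M=np.array([[.906,0,-.423],[-.179,.906,-.383],[-.383,-.423,-.821]])
a=np.array([164.8,1.5,74.5])
for b in [(150,-4,53),(134,-4,36),(127,-4,31),(120,-4,28)]:
    b=np.array(b,float);print(b,(M.T@(b-a)).round(1));a=b
E
```

```text
[150.  -4.  53.] [-4.2  4.1 26. ]
[134.  -4.  36.] [-8.   7.2 20.7]
[127.  -4.  31.] [-4.4  2.1  7.1]
[120.  -4.  28.] [-5.2  1.3  5.4]
```

Emit:
drive_tool(
  steps=[-0.0015,0.0015,0.009,0,0,0,1,-0.0015,0.0015,0.009,0,0,0,1,-0.0012,0.001,0.008,0,0,0,1,0,0,0,0,0,0,1],
)

```text
clock: 11.75
eef_pos: [0.6543, -0.058, 0.1054]
tool_rot: [0.913, -0.277, -0.137, -0.268]
ft_force: [0.6, 0.4, 1.4]
grip_width: 0.0001
```

Emit:
drive_tool(
  steps=[-0.001,0.0009,0.0026,0,0,0,1,-0.001,0.0009,0.0026,0,0,0,1,-0.001,0.0009,0.0026,0,0,0,1,0,0,0,0,0,0,1],
)

```text
clock: 12.08
eef_pos: [0.6493, -0.0552, 0.0986]
tool_rot: [0.912, -0.278, -0.136, -0.268]
ft_force: [1.0, 1.0, 1.9]
grip_width: 0.0002
```

```bash
python3 - <<'E'
from h import *
st()
E
```

```text
t 12.08 j [-0.27   0.868  0.385  1.381  0.545  1.81 ] tip out,y,z [140.8  -2.7  39.2] F out,y,z [ 0.1 -1.4  1.9]
tool in case cols(out,y,z)
 [[ 0.9   -0.005 -0.435]
 [-0.176  0.91  -0.375]
 [-0.398 -0.414 -0.819]]
```

Emit:
drive_tool(
  steps=[-0.002,0.0008,0.002,0,0,0,1,-0.002,0.0008,0.002,0,0,0,1,-0.002,0.0008,0.002,0,0,0,1,0,0,0,0,0,0,1],
)

```text
clock: 12.42
eef_pos: [0.6415, -0.0509, 0.0944]
tool_rot: [0.912, -0.278, -0.137, -0.268]
ft_force: [0.9, 0.3, 0.8]
grip_width: 0.0001
```

```bash
python3 - <<'E'
from h import *
st()
p,d,m=shot('wrist','w14')
C,q=prof('w14','p14',z0=20,x0=75,vmax=420,s=5)
E
```

```text
t 12.42 j [-0.266  0.856  0.349  1.356  0.545  1.814] tip out,y,z [132.   -1.1  34.9] F out,y,z [ 0.5 -0.9  0.8]
tool in case cols(out,y,z)
 [[ 0.9   -0.006 -0.436]
 [-0.175  0.911 -0.373]
 [-0.4   -0.412 -0.819]]
```

View pics/p14.png

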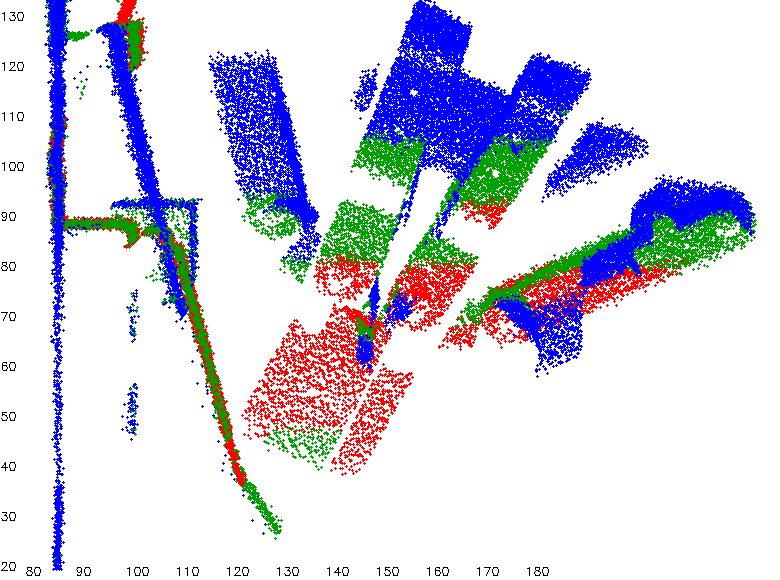

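```bash
python3 - <<'E'
from h import *
P,_=tiprows(137,-3,30,40,5,ty=25)
print(P,(np.diag([-1,1,1])@Rz(CQ[2]).T@Qcase('out',40,25)).round(3).tolist())
E
```

```text
[0.0049, 0.0001, 0.001, 0.07, -2.83, -0.13, 1.0, 0.0049, 0.0001, 0.0007, 0.07, -2.83, -0.13, 1.0, 0.005, 0.0001, 0.0005, 0.07, -2.83, -0.13, 1.0, 0.005, 0.0002, 0.0003, 0.07, -2.83, -0.13, 1.0, 0.005, 0.0002, 0.0, 0.07, -2.83, -0.13, 1.0]
max [5.00e-03 2.00e-04 1.00e-03 7.00e-02 2.83e+00 1.30e-01 1.00e+00]
[ 0.66055028 -0.0592913   0.08040415] [[0.766, 0.0, -0.643], [-0.272, 0.906, -0.324], [-0.583, -0.423, -0.694]]
```

Emit:
drive_tool(
  steps=[0.005,0,0.001,0,-2.8,-0.1,1,0.005,0,0.0005,0,-2.8,-0.1,1,0.005,0,0.0005,0,-2.8,-0.1,1,0.005,0,0,0,-2.8,-0.1,1,0.005,0,0,0,-2.8,-0.1,1,0,0,0,0,0,0,1],
)

```text
clock: 12.97
eef_pos: [0.6609, -0.0596, 0.0765]
tool_rot: [0.889, -0.24, -0.25, -0.3]
ft_force: [-1.2, -0.4, -1.3]
grip_width: -0.0001
```

```bash
python3 - <<'E'
from h import *
st()
p,d,m=shot('wrist','w15')
C,q=prof('w15','p15',z0=20,x0=75,vmax=420,s=5,ymax=45)
E
```

```text
t 12.97 j [-0.281  1.133  0.778  1.809  0.576  1.637] tip out,y,z [137.3  -2.4  26.1] F out,y,z [-0.7  1.1 -1.3]
tool in case cols(out,y,z)
 [[ 0.764 -0.001 -0.646]
 [-0.267  0.91  -0.317]
 [-0.588 -0.414 -0.695]]
```

View pics/p15.png

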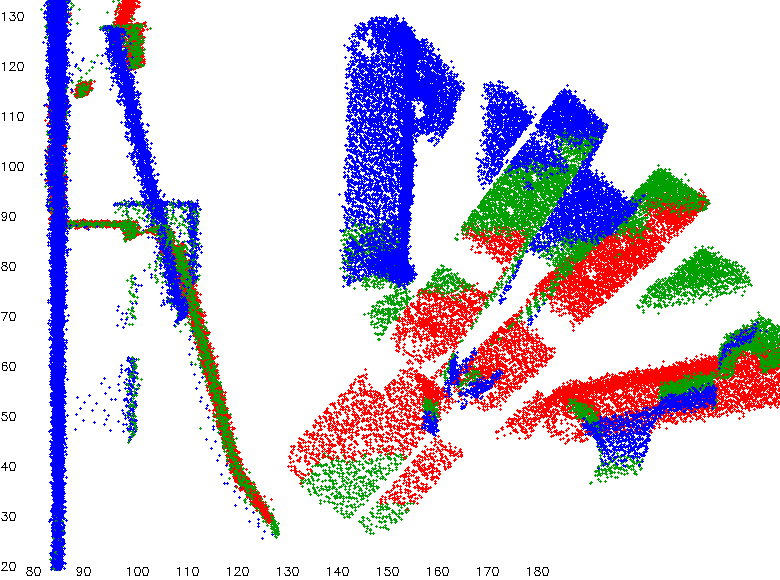

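Emit:
drive_tool(
  steps=[-0.003,0,0.0026,0,0,0,1,-0.003,0,0.0026,0,0,0,1,-0.003,0,0.0026,0,0,0,1,-0.0015,0,0.0013,0,0,0,1,-0.0015,0,0.0013,0,0,0,1,0,0,0,0,0,0,1],
)

```text
clock: 13.52
eef_pos: [0.6494, -0.0488, 0.0827]
tool_rot: [0.89, -0.239, -0.245, -0.301]
ft_force: [1.4, -0.4, 0.5]
grip_width: 0.0
```

Emit:
drive_tool(
  steps=[-0.0015,0,0.0013,0,0,0,1,-0.001,0,0.0008,0,0,0,1,0,0,0,0,0,0,1],
)

```text
clock: 13.77
eef_pos: [0.6471, -0.0469, 0.0815]
tool_rot: [0.89, -0.239, -0.246, -0.301]
ft_force: [0.5, -0.2, 1.0]
grip_width: 0.0001
```

```bash
python3 - <<'E'
from h import *
st()
p,d,m=shot('wrist','w16')
C,q=prof('w16','p16',z0=20,x0=75,vmax=420,s=5,ymax=45)
E
```

```text
t 13.77 j [-0.27   1.077  0.671  1.745  0.583  1.648] tip out,y,z [118.9  -3.8  30.8] F out,y,z [ 0.5 -0.1  1. ]
tool in case cols(out,y,z)
 [[ 0.768  0.002 -0.64 ]
 [-0.269  0.909 -0.32 ]
 [-0.581 -0.418 -0.699]]
```

View pics/p16.png

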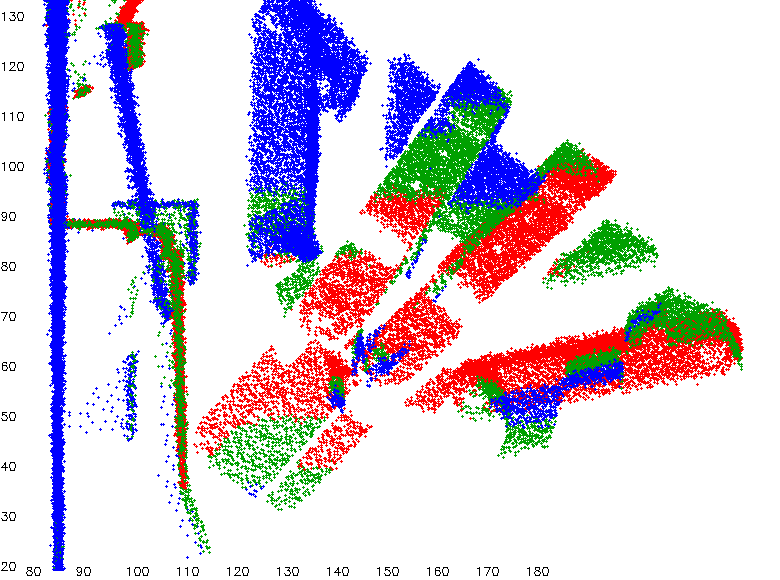

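Emit:
drive_tool(
  steps=[-0.0015,0,0.0013,0,0,0,1,-0.0015,0,0.0013,0,0,0,1,0,0,0,0,0,0,1],
)

```text
clock: 14.07
eef_pos: [0.645, -0.0453, 0.0813]
tool_rot: [0.891, -0.239, -0.244, -0.3]
ft_force: [4.2, -3.2, 0.3]
grip_width: 0.0005
```

Emit:
drive_tool(
  steps=[-0.0015,0,0.0013,0,0,0,1,-0.0015,0,0.0013,0,0,0,1,0,0,0,0,0,0,1],
)

```text
clock: 14.32
eef_pos: [0.6438, -0.0446, 0.0816]
tool_rot: [0.892, -0.239, -0.24, -0.3]
ft_force: [8.7, -8.4, -1.2]
grip_width: -0.0001
```

Emit:
drive_tool(
  steps=[-0.001,0,0.0008,0,0,0,1,0,0,0,0,0,0,1],
)

```text
clock: 14.48
eef_pos: [0.6435, -0.0444, 0.0817]
tool_rot: [0.892, -0.239, -0.239, -0.3]
ft_force: [9.9, -9.1, -1.5]
grip_width: 0.0002
```

```bash
python3 - <<'E'
from h import *
st()
p,d,m=shot('wrist','w17')
C,q=prof('w17','p17',z0=20,x0=75,vmax=420,s=5,ymax=45)
s=(abs(q[:,1])<11)&(q[:,0]<-106)&(q[:,0]>-112)&(q[:,2]<75)&(q[:,2]>41)
A=np.polyfit(q[s][:,2],-q[s][:,0],1);print(A,s.sum())
E
```

```text
t 14.48 j [-0.268  1.055  0.632  1.71   0.584  1.653] tip out,y,z [115.3  -3.8  30.5] F out,y,z [13.4  0.7 -1.5]
tool in case cols(out,y,z)
 [[ 0.776  0.006 -0.631]
 [-0.269  0.907 -0.324]
 [-0.57  -0.421 -0.705]]
[8.39504647e-03 1.09417611e+02] 2246
```

View pics/p17.png

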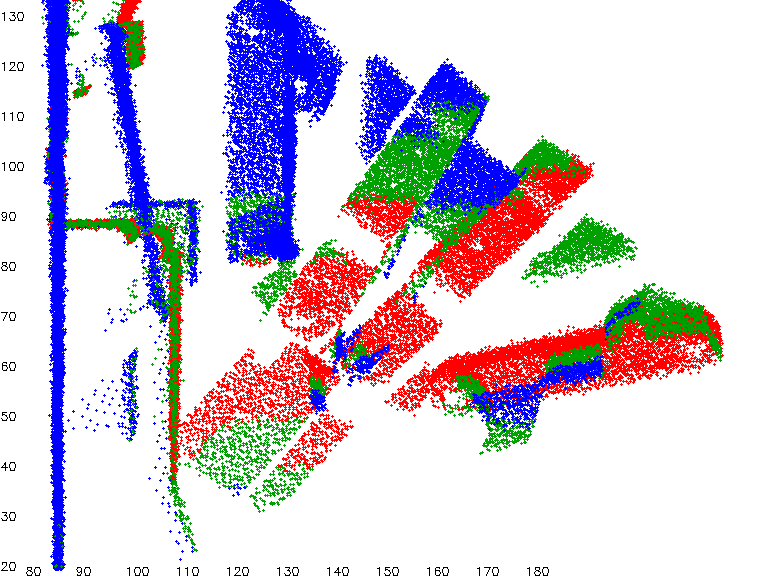

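Emit:
drive_tool(
  steps=[0.004,0,-0.003,0,0,0,1,0.008,0,-0.006,0,0,0,1,0.012,0,-0.01,0,0,0,1,0.012,0,-0.02,0,0,0,1,0,0,-0.03,0,2,0,1,0,0,-0.03,0,4,0,1,0,0,0,0,0,0,1,0,0,0,0,0,0,1],
)

```text
clock: 15.2
eef_pos: [0.6964, -0.1169, 0.1322]
tool_rot: [0.902, -0.255, -0.197, -0.288]
ft_force: [0.3, -0.0, -0.4]
grip_width: -0.0001
```

```bash
python3 - <<'E'
from h import *
st()
p,d,m=shot('wrist','w18')
cv2.imwrite('pics/w18b.png',np.clip(p[:,:,::-1]*1.6,0,255).astype(np.uint8))
C,q=prof('w18','p18',z0=20,x0=75,vmax=420,s=4.2,ymax=22)
s=(abs(q[:,1])<11)&(q[:,0]<-105)&(q[:,0]>-113)&(q[:,2]<75)&(q[:,2]>42)
print('lever',np.polyfit(q[s][:,2],-q[s][:,0],1),s.sum())
p,d,m=shot('top','t18')
P=world(m,*np.meshgrid(np.arange(560.),np.arange(420.)),d);C=((P-[CQ[0],CQ[1],0])@Rz(CQ[2]))*1000
k=(abs(C[...,0])<70)&(abs(C[...,1])<105)&(C[...,2]>125)&(C[...,2]<160)
a=C[k];print('lid slope',np.polyfit(a[:,0],a[:,2],1),len(a))
E
```

```text
t 15.2 j [-0.336  1.138  0.987  1.906  0.543  1.648] tip out,y,z [207.7  17.1  77.2] F out,y,z [ 0.3 -0.2 -0.4]
tool in case cols(out,y,z)
 [[ 0.833  0.002 -0.553]
 [-0.233  0.908 -0.348]
 [-0.501 -0.419 -0.757]]
lever [4.44317208e-03 1.09842787e+02] 1023
lid slope [-7.36562722e-03  1.43332114e+02] 5529
```

View pics/p18.png

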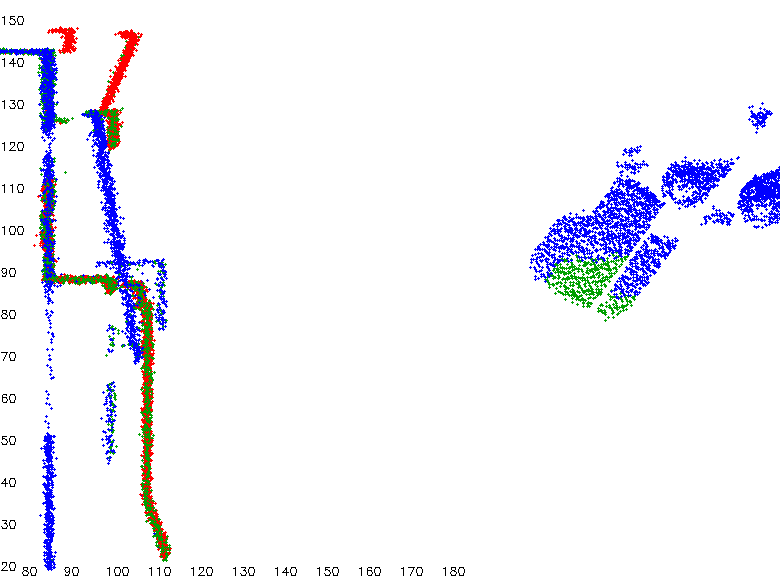

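View pics/w18b.png

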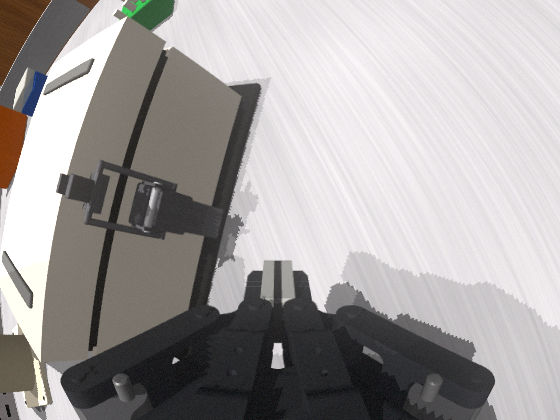

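View pics/t18.png

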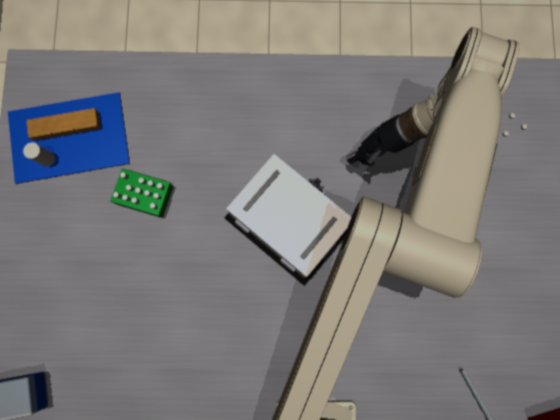

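Emit:
drive_tool(
  steps=[-0.015,-0.0125,-0.0227,0,0,0,1,-0.015,-0.0125,-0.0227,0,0,0,1,-0.015,-0.0125,-0.0227,0,0,0,1,-0.015,-0.0125,-0.0227,0,0,0,1,-0.015,-0.0125,-0.0227,0,0,0,1,0,0,0,-3,5,0,1,0,0,0,-3,5,0,1,0,0,0,0,0,0,1],
)

```text
clock: 15.97
eef_pos: [0.707, -0.1, 0.2551]
tool_rot: [0.931, -0.275, -0.113, -0.213]
ft_force: [-1.7, 0.2, 0.7]
grip_width: 0.0001
```

```bash
python3 - <<'E'
from h import *
st()
shot('scene','s19');shot('top','t19')
E
```

```text
t 15.97 j [-0.275  0.912  0.93   1.828  0.428  1.817] tip out,y,z [219.1   1.3 190.9] F out,y,z [-1.5  0.9  0.7]
tool in case cols(out,y,z)
 [[ 0.931  0.047 -0.363]
 [-0.162  0.942 -0.295]
 [-0.328 -0.333 -0.884]]
```

View pics/s19.png

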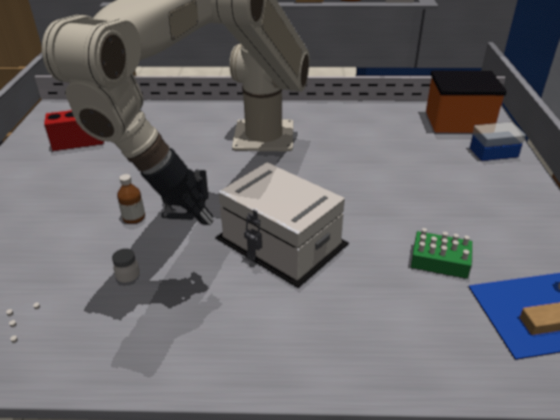

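View pics/t19.png

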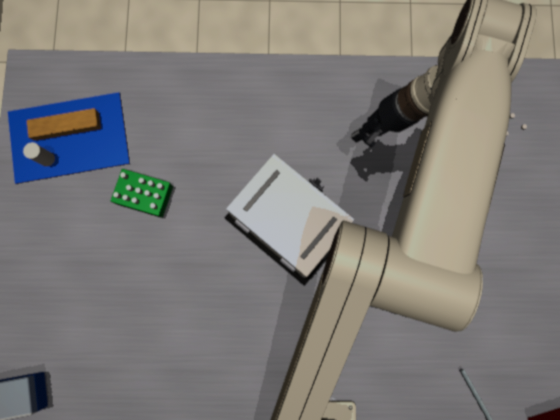

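```bash
python3 - <<'E'
from h import *
a=np.load('pics/scene0.npz');b=np.load('pics/s19.npz')
for n,(u0,u1,v0,v1) in {'jar':(105,145,243,285),'bottle':(112,150,170,225),'rack':(405,480,222,278)}.items():
    for z in (a,b):
        P=world(z,*np.meshgrid(np.arange(560.),np.arange(420.)),z['d'])[v0:v1,u0:u1].reshape(-1,3)
        k=(P[:,2]>.012)&(P[:,2]<.15);print(n,k.sum(),np.median(P[k],0).round(4))
o=bot.get_obs();print(o['clock'],o['ft_force'])
job_done()
E
```

```text
jar 651 [ 0.672  -0.2728  0.0484]
jar 654 [ 0.6712 -0.2726  0.0479]
bottle 915 [ 0.4642 -0.3095  0.0713]
bottle 914 [ 0.4641 -0.3099  0.0717]
rack 2136 [0.6223 0.4454 0.0443]
rack 2154 [0.6227 0.4456 0.0442]
16.0667 [ 0.06656566 -0.14158184 -0.07149458]
the job is handed in; nothing more can be done
```

The specimen case is shut and latched, and I handed the job in at about 16 s with the arm clear of everything.

**What I did**
- **Lid:** I pushed it down onto its seal with the closed fingers, at about 5 N.
- **Bail:** I swung the bail over the lip by its tab and pressed it into the groove. It stopped on the floor, with the force rising to about 10 N. Camera depth showed the bar in the bottom of the groove.
- **Lever:** I pressed the lever in until it met its stop, at about 13 N. I then backed the fingers away.

**Last checks**
- **Lid angle:** it read about 0.007 rad, inside the latched range.
- **Lever:** it measured about 0.004 rad from vertical, so it is home.
- **Bail:** at the final look the bar was still hooked behind the lip.
- **Bystanders:** the rack, bottle and jar are all within about 1 mm of where they started.
- **Force:** the wrist force was about 0 N at the end. The highest force I read was about 13 N.

**What did not go as planned**
- **Early lever movement:** when I first tilted the tool, two joints reached the edge of their range and the arm sank lower than commanded. On the way it must have pushed the lever from about 1.2 to 0.7 rad. The bail was already fully hooked, so the order was kept.
- **Force not seen:** the readings before and after that move were under 2 N. Force is only reported at the end of each move, so I did not see the values in between.

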